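# Lay the print screen down in its cradle

### The arm

A 7-joint arm with a two-finger parallel gripper is mounted at the origin on the work surface. World frame = base frame: x ahead of the robot, y to its left, z up, the work surface at z = 0. Lengths are in m, angles in rad, forces in N, time in s.
With the tool pointing down it reaches from about 0.425 to 0.925 m from the base axis. Payload 6.8 kg.
Tool frame: the origin (TCP) lies at the very end of the fingers, on their centre line; the grasp point (between the pads) lies 19 mm behind it; z points along the fingers, x is the direction in which the jaws open and shut, and the axes are right-handed (so a half turn about z gives the same grasp; the last joint's range is limited). The gripper opens to 85 mm and grips with 20 to 120 N. Pads are 22 mm wide; open, the fingers measure 114 mm over their backs; the gripper's body (76 mm by 85 mm) begins 54 mm behind the grasp point. The pads swing forward as they close: fully open they stand 13 mm farther back than shut.
Start: joints at [-1.346, 0.477, 0.022, 1.555, -0.011, 1.109, -0.083], TCP at [0.221, 0.638, 0.231] pointing down, gripper open.
Joint ranges: [-2.96, 2.96], [-0.34, 2.1], [-1.41, 1.46], [0.24, 2.44], [-1.37, 4.51], [0.17, 1.92], [-2.96, 2.96]. Speed limits (rad/s): [2.39, 2.39, 3.14, 3.14, 3.14, 3.14, 3.14].

### API

Orientations are given as a unit quaternion [w, x, y, z].
In Python, from station import get_obs, read_camera, calibration, hand_in, recognise, outline_of, place_of gives the robot as it stands.
- The arm moves only by the tool move_arm, never from a script. Its argument "steps" is a list of rows, each an object with "fingers": the finger opening in mm, from 0 to 85.4; "translation": the shift along the world's x, y, z in mm, a list of three; "turn": the turn about the world's z in rad. In form: [{"fingers": fingers, "translation": [dx, dy, dz], "turn": turn}, ...]. A call has 1 to 10 rows; each row shifts and turns the commanded pose from where the row before left it; what a row does not reach is not made up. A row lasts 1/8 s, in which the tool goes at most 62.5 mm and 10.7 degrees, less where a joint would pass 70% of its speed; a pose out of reach is approached as far as the arm can. A call with a gripper value outside its range is refused whole. The fingers move at their own pace and stop on an object; "newtons" is the grip in N (left out, the last holds). Time passes only in rows, so rows that do not move let the fingers close. It gives the time, the measured TCP pose, the force and the opening at its end, in the units of the state.
- get_obs(): the state, without advancing time (a new reading comes with each control period).
- read_camera(name): name is "scene" or "top"; returns the picture (420x560x3 uint8, blue, green, red); there is no depth.
- calibration(name): a dict with "camera_matrix" (3x3 intrinsics, pixels), "rvec" (rotation vector, rad) and "tvec" (3), from world to camera coordinates, as OpenCV has them. Camera axes: x right, y down, z forward; pixel columns grow to the right and rows downward; lengths in m; the calibration is good to about 2 mm. A picture is of the moment at which its call begins. calibration takes no time and is no camera call.
- hand_in(): hands the job in, once; it reports no verdict.
Trained networks look in the newest picture that a camera, given by its name, has taken for a name from the list of things; names that differ only in an ending like _2 or _b are one class to them, and where a whole thing is asked for, a point or a joint stands for the part that bears it (a point fixed in the world has none). Each returns a list of dicts, best first, with "conf" (0 to 1); they miss things now and then, are a little off and sometimes report something else, mostly with a low value. They report only what shows in the picture. A call takes as long as a camera call.
- recognise(camera, name): "xy" ([column, row] in pixels, amid what is visible of it).
- outline_of(camera, name): "mask" (420x560 bool, what is visible of it) and "xy" ([column, row] in pixels, amid what is visible of it).
- place_of(camera, name): "xy" ([column, row] in pixels: a listed point, or the origin of a listed thing).
The state is a dict: "t": time; "q": joint angles; "joint_vel": joint speeds; "joint_torque": joint torques, N m; "eef_pos": TCP position; "tool_rot": TCP orientation; "contact_force": force on the tool from outside, world axes, zero at the start; "torque": the same for the moment, N m; "gripper_width": opening from 0.0 (shut) to 1.0 (fully open).
Only numpy, scipy, OpenCV 4.12 (cv2) and the standard library are available. Lean on these libraries where they do the work, as an engineer would, in place of code of your own. Each camera call takes 0.05 s, during which the arm holds its last target.

### The job

Using only the fingers as guides, tip the upright print screen over towards the two rubber-padded posts, easing it down so that it never falls or slams, and then push it along the cradle until its heel sits flush against the green heel stop while it lies on both pads. Do not pinch, lift or carry the screen, and leave the jars and everything else where they are.

Things in the scene. Friction and masses are not known exactly. Their poses are not given: they have to be found in the camera images.
- cradle: plywood cradle board fixed to the table, 330 (x) by 240 (y) by 12 thick; origin at the centre of its underside, on the table. Its +x is the laying-down direction: a green heel stop bar near its -x end, two padded rest posts towards +x, bare board beyond them
- stop_face (a point): middle of the face of the green heel stop that looks along the cradle's +x to the screen, at the height of the board's top (12 above the table). The bar runs along y, 170 long, 16 thick, top 38 above the table. Axes as the cradle's; the face is its y-z plane
- rest_pads (a point): point midway between the black rubber pads on the two green posts, level with their tops, 50 above the table; 175 along x from the stop face. Each post is 22 (x) by 26 (y), centred 60 to either side along y, so the gap between them is 94 clear. Axes as the cradle's
- screen: small print screen: loose aluminium frame 18 thick (its x), 160 wide (y), 200 tall (z), rigid yellow panel with orange border, about 0.35 kg. Origin at the centre of its underside. It starts upright on the board, unheld, +x roughly to the pads. It tips freely beyond about 5 degrees; lying on the pads its z is about 73 to 77 degrees from vertical
- heel_edge (a point): middle of the screen's long lower edge on the side of the heel stop (screen x = -9, z = 0); its distance from the stop face along the cradle's x is the gap to close, 15 to 40 at the start; axes as the screen's
- top_edge (a point): middle of the screen's top face (screen z = +200); axes as the screen's
- jar_red: small white ink jar with a red cap, 44 across, 55 tall; stands on the cradle board behind the heel stop. Bystander; origin at the centre of its underside
- jar_blue: small white ink jar with a blue cap, 44 across, 55 tall; stands on the cradle board behind the heel stop. Bystander; origin at the centre of its underside
- tape: roll of orange tape lying flat, 90 across, 24 tall. Bystander; origin at the centre of its underside
- spatula: ink spatula lying on the table. Bystander; origin at the centre of its underside
- mug: white mug, 76 across, 90 tall. Bystander; origin at the centre of its underside
- squeegee: wooden squeegee with a green blade lying flat, about 200 by 90 by 22. Bystander; origin at the centre of its underside
- cleaner: white bottle with a blue cap and yellow band, 60 across, 170 tall. Bystander; origin at the centre of its underside

How it is judged:
At the end, for the whole second after the job is handed in: The screen lies at rest on the cradle's pads, its z axis 69 to 81 degrees from vertical, its heel edge within 6 mm of the heel stop's face and within 25 mm of its middle sideways, square to the stop within 5 degrees, its top edge beyond the pads (x of heel_edge in the frame of stop_face between -0.004 and 0.006 m and height (world z) of heel_edge below 0.036 m and y of heel_edge in the frame of stop_face between -0.025 and 0.025 m and angle between the y axis of screen and the y axis of cradle, either way round below 0.09 rad and angle between screen's own z axis and vertical between 1.2 and 1.42 rad and x of top_edge in the frame of rest_pads above 0.008 m and contact force between screen and cradle above 1 N and linear speed of screen below 0.02 m/s and angular speed of screen below 0.1 rad/s); the robot touches nothing.
It fails at once if the screen drops, slams or is flung over instead of being eased down (it turns faster than 5 rad/s) (angular speed of screen above 5 rad/s).
It fails at once if the screen is lifted (its heel edge rises more than 30 mm off the board) (height (world z) of heel_edge above 0.042 m).
It fails at once if the screen is pinched or shoved hard (more than 30 N from the fingers) (contact force between the fingers and screen above 30 N).
It fails at once if a bystander is moved more than 20 mm (distance of any of jar_red, jar_blue, tape, spatula, mug, squeegee, cleaner from where it was at the start of the episode above 0.02 m).
It also fails if it takes over 69 s, if anything falls off the work surface, if the arm or the gripper's body presses on something with over 40 N, if the wrist force passes 120 N, or if a joint passes its speed limit or range.

## Working session

There is one attempt and no reset: what is moved stays moved. The work goes in short steps, Python scripts to look and compute and a tool call to move; the robot and the scene stay as the last step left them, time stands still between calls to the robot, and variables do not carry over. Pictures are saved under pics/ and viewed, and the job is handed in when it is done.

Besides the shell and the picture viewer there is one more tool, called after "Call:" by a JSON object that holds its "fn" and its "kwargs", one argument or row to a line. move_arm: Moves the arm, as the interface text tells. Its arguments: {"type":"object","properties":{"steps":{"type":"array"},"newtons":{"type":"number"}},"required":["steps"]}

```bash
mkdir -p pics; ls
python3 - <<'E'
from station import *
import cv2
for c in ["scene","top"]:
    im=read_camera(c); cv2.imwrite(f"pics/{c}0.png",im)
    k=calibration(c); print(c,k)
    for n in ["stop_face","rest_pads","screen","heel_edge","top_edge","cradle","jar_red","jar_blue"]:
        r=place_of(c,n); print(n,[(x["xy"],round(x["conf"],2)) for x in r[:2]])
o=get_obs();print(o)
E
```

```text
pics
scene {'camera_matrix': array([[509.16179619,   0.        , 277.86928262],
       [  0.        , 509.16179619, 217.75364788],
       [  0.        ,   0.        ,   1.        ]]), 'rvec': array([ 1.00924251,  2.65596409, -0.76344064]), 'tvec': array([ 0.38630505, -0.19754457,  1.82606331])}
stop_face [([301.8, 292.7], 0.85)]
rest_pads [([249.9, 264.4], 0.91)]
screen [([297.0, 291.7], 0.58)]
heel_edge [([292.4, 292.3], 0.94)]
top_edge [([293.7, 258.2], 0.66), ([344.1, 368.5], 0.26)]
cradle [([276.6, 281.4], 0.87)]
jar_red [([308.1, 312.5], 0.75)]
jar_blue [([322.7, 281.3], 0.57)]
top {'camera_matrix': array([[517.51447177,   0.        , 286.77520407],
       [  0.        , 517.51447177, 224.56548618],
       [  0.        ,   0.        ,   1.        ]]), 'rvec': array([ 2.12307738, -2.18840714,  0.11883487]), 'tvec': array([0.00618487, 0.49133563, 1.52712117])}
stop_face [([231.1, 199.4], 0.8)]
rest_pads [([282.6, 174.2], 0.93), ([225.4, 182.0], 0.61)]
screen [([235.1, 194.6], 0.87), ([204.8, 188.9], 0.68)]
heel_edge [([234.6, 193.7], 0.87)]
top_edge [([226.0, 183.6], 0.59)]
cradle [([251.3, 185.8], 0.86), ([128.6, 267.6], 0.54)]
jar_red [([207.6, 190.6], 0.74)]
jar_blue [([224.0, 228.0], 0.53)]
{'t': 0.9, 'q': array([-1.34610401,  0.47698097,  0.02241227,  1.55541595, -0.01153619,
        1.10927879, -0.08309337]), 'joint_vel': array([ 0.00059172,  0.00227937, -0.00194834, -0.00019717, -0.00095308,
       -0.00208187, -0.00040631]), 'joint_torque': array([ 1.33920341e-03, -5.96303201e+01,  1.60666309e+00, -2.81549191e+01,
        1.24378921e-02,  1.40924065e-03,  6.94927849e-06]), 'eef_pos': array([0.22050733, 0.63798298, 0.23131416]), 'tool_rot': array([-3.02833913e-05,  8.14470006e-01,  5.80205660e-01,  4.31943099e-06]), 'contact_force': array([ 0.43107274,  0.92033196, -0.1680828 ]), 'torque': array([-0.03533954, -0.00248159,  0.01173383]), 'gripper_width': 0.9983291425411291}
```

View pics/scene0.png

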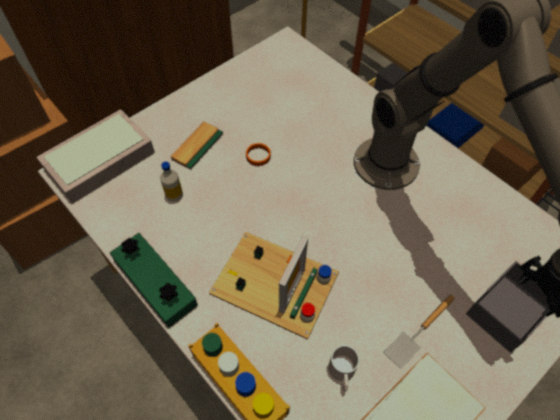

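View pics/top0.png

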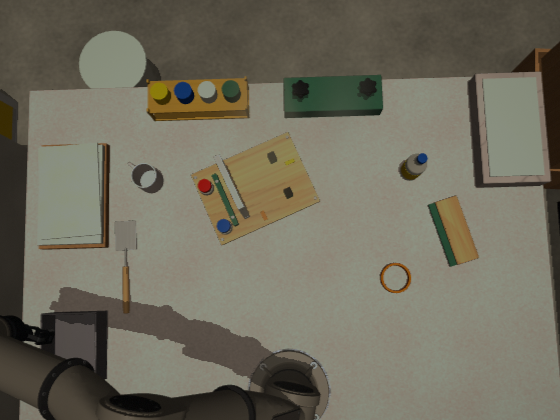

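```bash
cat > h.py <<'E'
import numpy as np, cv2
from station import *
def ray(c,xy):
    k=calibration(c);R,_=cv2.Rodrigues(k["rvec"]);t=np.ravel(k["tvec"])
    p=cv2.undistortPoints(np.array([[xy]],float),k["camera_matrix"],None)[0,0]
    return -R.T@t, R.T@np.array([p[0],p[1],1.])
def atz(c,xy,z):
    o,d=ray(c,xy); return o+d*(z-o[2])/d[2]
def tri(a,b):
    o1,d1=ray("scene",a);o2,d2=ray("top",b)
    s=np.linalg.lstsq(np.c_[d1,-d2],o2-o1,rcond=None)[0]
    p,q=o1+s[0]*d1,o2+s[1]*d2
    return (p+q)/2,np.linalg.norm(p-q)
def proj(c,P):
    k=calibration(c);return cv2.projectPoints(np.array(P,float).reshape(-1,3),k["rvec"],k["tvec"],k["camera_matrix"],None)[0][:,0]
E
python3 - <<'E'
from h import *
np.set_printoptions(precision=4,suppress=True)
for n,z,s,t in [("stop",.012,(301.8,292.7),(231.1,199.4)),("pads",.05,(249.9,264.4),(282.6,174.2)),("heel",.012,(292.4,292.3),(234.6,193.7)),("top",.212,(293.7,258.2),(226,183.6)),("cradle",0,(276.6,281.4),(251.3,185.8)),("red",.012,(308.1,312.5),(207.6,190.6)),("blue",.012,(322.7,281.3),(224,228))]:
    print(n,atz("scene",s,z),atz("top",t,z),tri(s,t))
for c in("scene","top"): print(ray(c,(280,210)))
E
```

```text
stop [0.5732 0.1723 0.012 ] [0.5762 0.1595 0.012 ] (array([0.574 , 0.1651, 0.0033]), np.float64(0.011793023064519619))
pads [0.6405 0.0103 0.05  ] [ 0.6414 -0.0008  0.05  ] (array([0.6405, 0.0027, 0.0407]), np.float64(0.009029883333914935))
heel [0.5937 0.1524 0.012 ] [0.5936 0.1485 0.012 ] (array([0.5933, 0.15  , 0.0081]), np.float64(0.002948228930188018))
top [0.587  0.1424 0.212 ] [0.585  0.1496 0.212 ] (array([0.5864, 0.1465, 0.216 ]), np.float64(0.006741820767777631))
cradle [0.6018 0.0893 0.    ] [0.6189 0.0976 0.    ] (array([0.6119, 0.0973, 0.0281]), np.float64(0.004569981635512967))
red [0.6026 0.2311 0.012 ] [0.6058 0.2313 0.012 ] (array([0.6045, 0.2314, 0.016 ]), np.float64(0.0018871245707649973))
blue [0.4993 0.1873 0.012 ] [0.4887 0.1826 0.012 ] (array([ 0.4917,  0.1836, -0.0051]), np.float64(0.0031497488829101625))
(array([1.0483, 0.5913, 1.4402]), array([-0.3669, -0.4027, -0.8387]))
(array([ 0.3065, -0.0195,  1.5746]), array([ 0.147 ,  0.0192, -0.9894]))
```

The scene view shows the screen upright at about (293,275), with the heel stop and jars at its right. In the top view the screen is a thin strip from (220,157) to (247,217), with the pads at (272,157) and (288,192). Next I'll fit the board corners and zoom in.

Run:
```python
from h import *
np.set_printoptions(precision=4,suppress=True)
for c,(x,y,w,h) in {"scene":(200,220,150,120),"top":(180,120,150,130)}.items():
    im=cv2.imread(f"pics/{c}0.png")[y:y+h,x:x+w]
    cv2.imwrite(f"pics/{c}0z.png",cv2.resize(im,None,fx=5,fy=4.6 if h>120 else 5,interpolation=cv2.INTER_CUBIC))
im=cv2.imread("pics/top0.png")
# quick cradle corners from top
r=outline_of("top","cradle")[0]; m=r["mask"].astype(np.uint8)
s=outline_of("top","screen"); 
print(m.sum(),[ (q["conf"],q["mask"].sum(),q["xy"]) for q in s])
for q in s[:1]: m|=q["mask"].astype(np.uint8)
for n in("jar_red","jar_blue"):
    for q in outline_of("top",n)[:1]: m|=q["mask"].astype(np.uint8); print(n,q["xy"],q["conf"])
c=max(cv2.findContours(m,0,2)[0],key=cv2.contourArea)
rect=cv2.minAreaRect(c); b=cv2.boxPoints(rect); print(rect,b)
P=np.array([atz("top",p,.012) for p in b]);print(P,P.mean(0)); 
for i in range(4): d=P[(i+1)%4]-P[i];print(np.linalg.norm(d),np.degrees(np.arctan2(d[1],d[0])))
```

```text
7536 [(0.8, np.int64(392), [228.3, 180.6])]
jar_red [205.9, 189.8] 0.59
jar_blue [222.1, 225.9] 0.7
((253.68080139160156, 185.03929138183594), (84.17164611816406, 109.13484191894531), 66.42530059814453) [[186.8356 168.2899]
 [286.862  124.642 ]
 [320.526  201.7887]
 [220.4996 245.4365]]
[[ 0.6778  0.2946  0.012 ]
 [ 0.8064 -0.0181  0.012 ]
 [ 0.5602 -0.1137  0.012 ]
 [ 0.4359  0.1941  0.012 ]] [0.6201 0.0892 0.012 ]
0.3382076786305505 -67.64347048794708
0.26412780661432206 -158.7860455738909
0.3319451155102981 111.99276996056501
0.26196976869351324 22.575776291173906
```

View pics/top0z.png

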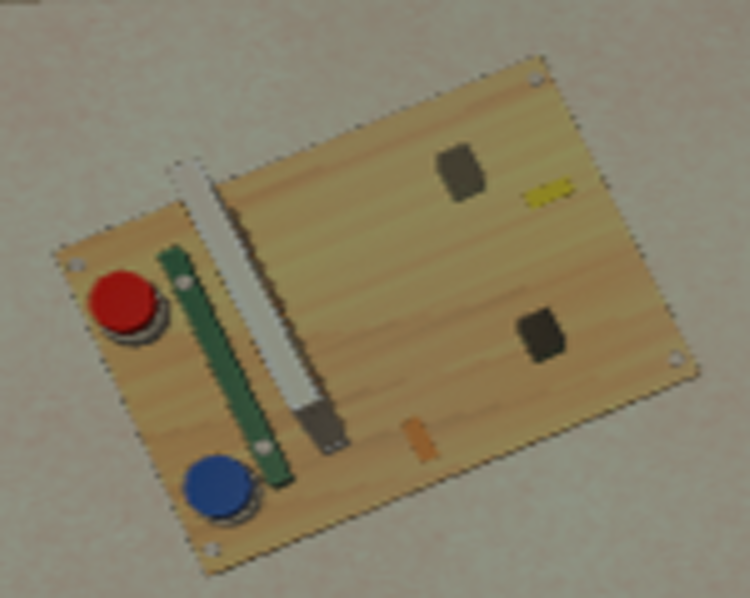

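View pics/scene0z.png

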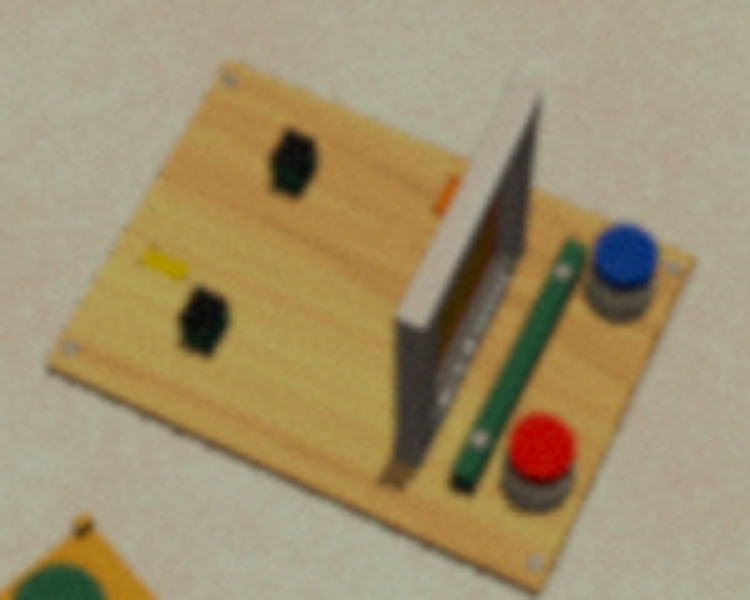

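```bash
cat > fit.py <<'E'
from h import *
from scipy.optimize import least_squares
np.set_printoptions(precision=4,suppress=True)
T=lambda x,y:(180+x/5,120+y/4.6); S=lambda x,y:(200+x/5,220+y/5)
# local coords in cradle frame: +x laydown. cradle +x ~ world direction -67.6deg
# top: corners
ct=[T(545,55),T(700,372),T(207,575),T(52,250)]
cs=[S(50,365),S(228,62),S(695,260),S(540,590)]
L=np.array([[.165,.12,.012],[.165,-.12,.012],[-.165,-.12,.012],[-.165,.12,.012]])
def W(p,L):
    c,s=np.cos(p[2]),np.sin(p[2]); return np.c_[p[0]+c*L[:,0]-s*L[:,1],p[1]+s*L[:,0]+c*L[:,1],L[:,2]]
for nm in("both","top","scene"):
    f=lambda p:np.r_[(proj("top",W(p,L))-ct).ravel() if nm!="scene" else [],(proj("scene",W(p,L))-cs).ravel() if nm!="top" else []]
    r=least_squares(f,[.62,.09,-1.18]);print(nm,r.x,np.degrees(r.x[2]),np.sqrt(np.mean(r.fun**2)))
    if nm=="both":p=r.x
# green bar top corners, z=.038 (zoomed px) and pads tops z=.05
def loc(P):
    c,s=np.cos(p[2]),np.sin(p[2]);d=P[:2]-p[:2];return np.array([c*d[0]+s*d[1],-s*d[0]+c*d[1],P[2]])
print("bar +x side",loc(atz("top",T(183,247),.038)),loc(atz("top",T(293,478),.038)),"-x",loc(atz("top",T(158,257),.038)),loc(atz("top",T(270,488),.038)))
print("pads top",loc(atz("top",T(460,170),.05)),loc(atz("top",T(541,334),.05)),"scene",loc(atz("scene",S(206,308),.05)),loc(atz("scene",S(295,152),.05)))
print("screen top face top",[loc(atz("top",T(*q),.212)) for q in[(170,168),(200,160),(322,400),(295,410)]])
print("screen top face sc",[loc(atz("scene",S(*q),.212)) for q in[(398,315),(425,326),(541,97),(515,85)]])
E
python3 fit.py
```

```text
both [ 0.6102  0.0882 -1.1787] -67.53461738208955 1.0192733979671136
top [ 0.6104  0.0847 -1.182 ] -67.72451219587337 0.3320855756045363
scene [ 0.6103  0.0921 -1.175 ] -67.32210241658575 0.7358835670787368
bar +x side [-0.0866  0.081   0.038 ] [-0.0869 -0.0869  0.038 ] -x [-0.1031  0.0811  0.038 ] [-0.1021 -0.0873  0.038 ]
pads top [0.0867 0.0563 0.05  ] [ 0.0866 -0.0633  0.05  ] scene [0.0804 0.0605 0.05  ] [ 0.0807 -0.0571  0.05  ]
screen top face top [array([-0.0664,  0.0817,  0.212 ]), array([-0.0497,  0.0794,  0.212 ]), array([-0.0467, -0.0781,  0.212 ]), array([-0.0621, -0.0776,  0.212 ])]
screen top face sc [array([-0.0565,  0.0823,  0.212 ]), array([-0.0721,  0.0818,  0.212 ]), array([-0.0704, -0.0715,  0.212 ]), array([-0.0543, -0.0722,  0.212 ])]
```

Call:
{"fn": "move_arm", "kwargs": {
  "steps": [
    {"fingers": 85, "translation": [0, 0, 45], "turn": 0},
    {"fingers": 85, "translation": [0, 0, 45], "turn": 0.1},
    {"fingers": 85, "translation": [28, -38, 0], "turn": 0.1},
    {"fingers": 85, "translation": [28, -38, 0], "turn": 0.1},
    {"fingers": 85, "translation": [28, -38, 0], "turn": 0.1},
    {"fingers": 85, "translation": [28, -38, 0], "turn": 0.1},
    {"fingers": 85, "translation": [28, -38, 0], "turn": 0.1},
    {"fingers": 85, "translation": [28, -38, 0], "turn": 0.1},
    {"fingers": 85, "translation": [28, -38, 0], "turn": 0.026},
    {"fingers": 85, "translation": [28, -38, 0], "turn": 0}
  ]
}}

```text
t: 2.35
eef_pos: [0.4453, 0.3326, 0.3215]
tool_rot: [0.0, 0.555, 0.832, 0.0]
contact_force: [0.6, 0.1, -0.5]
gripper_width: 0.997
```

Call:
{"fn": "move_arm", "kwargs": {
  "steps": [
    {"fingers": 85, "translation": [28, -38, 0], "turn": 0},
    {"fingers": 85, "translation": [28, -38, 0], "turn": 0},
    {"fingers": 85, "translation": [28, -38, 0], "turn": 0},
    {"fingers": 85, "translation": [28, -38, 0], "turn": 0},
    {"fingers": 85, "translation": [28, -38, 0], "turn": 0},
    {"fingers": 85, "translation": [0, 0, 0], "turn": 0},
    {"fingers": 85, "translation": [0, 0, 0], "turn": 0}
  ]
}}

```text
t: 3.22
eef_pos: [0.5842, 0.1446, 0.3212]
tool_rot: [-0.0, 0.555, 0.832, 0.0]
contact_force: [0.2, 1.7, 0.4]
gripper_width: 0.995
```

```bash
cat > zoom.py <<'E'
import sys,cv2
from station import *
n=sys.argv[1]
B={"scene":(200,170,180,160),"top":(170,100,180,150)}
for c,(x,y,w,h) in B.items():
    im=read_camera(c)[y:y+h,x:x+w]
    cv2.imwrite(f"pics/{c}{n}.png",cv2.resize(im,None,fx=3.7,fy=3.7,interpolation=cv2.INTER_CUBIC))
E
python3 zoom.py 1
```

```text
(no output)
```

View pics/scene1.png

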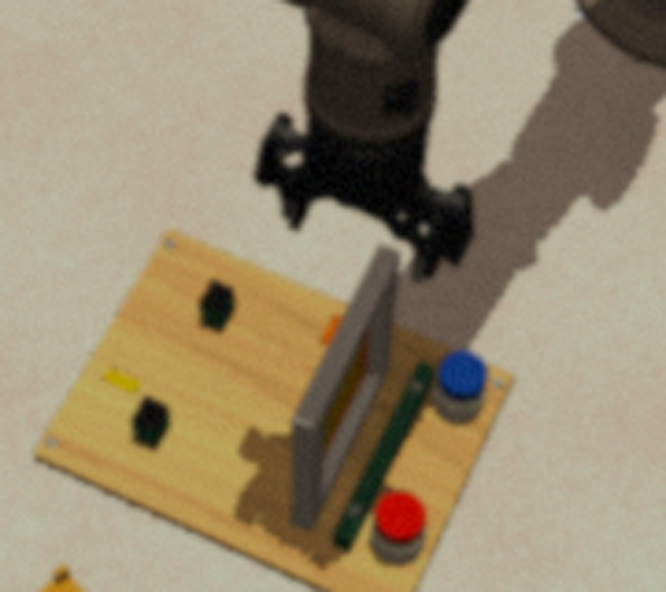

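View pics/top1.png

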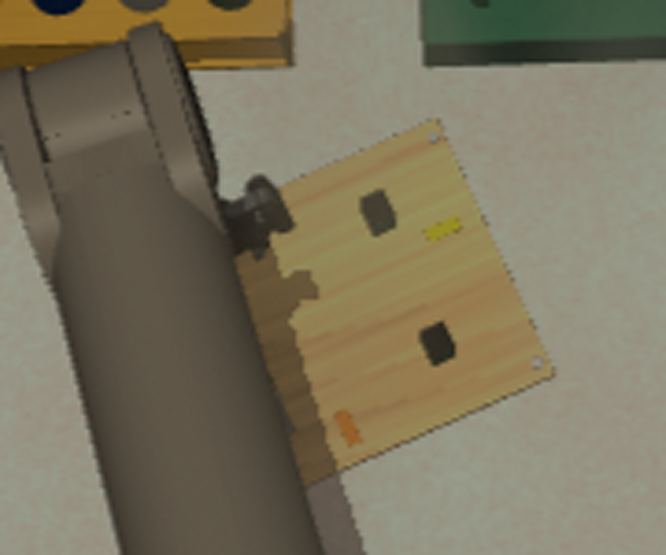

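Run:
```python
from h import *
o=get_obs();e=o["eef_pos"];d=np.array([np.cos(np.radians(112.6)),np.sin(np.radians(112.6)),0])
for dz in (0,.013):
  for s in(-.050,.050):
    q=proj("scene",e+s*d+[0,0,dz])[0];print(dz,s,q,(q-[200,170])*3.7)
```

```text
0 -0.05 [278.95779411 230.82633745] [292.1438382  225.05744855]
0 0.05 [314.87676323 245.77083264] [425.04402396 280.35208077]
0.013 -0.05 [278.9809153 228.2075974] [292.22938662 215.3681104 ]
0.013 0.05 [315.21250969 243.23464903] [426.28628586 270.9682014 ]
```

Call:
{"fn": "move_arm", "kwargs": {
  "steps": [
    {"fingers": 85, "translation": [4, 1, -30], "turn": 0},
    {"fingers": 85, "translation": [0, 0, -30], "turn": 0},
    {"fingers": 85, "translation": [0, 0, -20], "turn": 0},
    {"fingers": 85, "translation": [0, 0, -20], "turn": 0},
    {"fingers": 85, "translation": [0, 0, -20], "turn": 0},
    {"fingers": 85, "translation": [0, 0, -11], "turn": 0},
    {"fingers": 85, "translation": [0, 0, 0], "turn": 0}
  ]
}}

```text
t: 4.2
eef_pos: [0.5878, 0.1457, 0.1898]
tool_rot: [-0.001, 0.555, 0.832, -0.0]
contact_force: [0.6, -0.0, 0.7]
gripper_width: 0.998
```

```bash
python3 zoom.py 2; python3 -c "
from h import *
o=get_obs();print(o['eef_pos'],o['contact_force'],o['t'])"
```

```text
[0.58883755 0.1454915  0.19103423] [-0.83563252  0.48913328  0.64224184] 4.3
```

View pics/scene2.png

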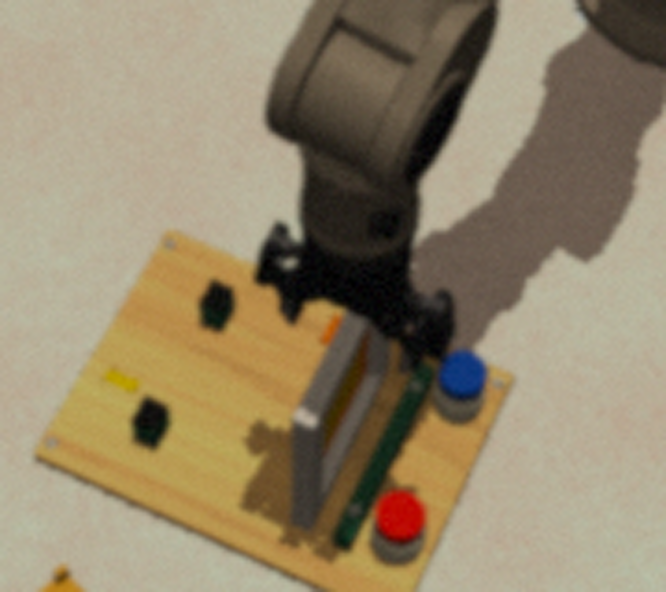

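Call:
{"fn": "move_arm", "kwargs": {
  "newtons": 20,
  "steps": [
    {"fingers": 75, "translation": [0, 0, 0], "turn": 0},
    {"fingers": 65, "translation": [0, 0, 0], "turn": 0},
    {"fingers": 58, "translation": [0, 0, 0], "turn": 0},
    {"fingers": 50, "translation": [0, 0, 0], "turn": 0},
    {"fingers": 50, "translation": [0, 0, 0], "turn": 0},
    {"fingers": 50, "translation": [0, 0, 0], "turn": 0}
  ]
}}

```text
t: 5.05
eef_pos: [0.5885, 0.145, 0.1903]
tool_rot: [-0.0, 0.555, 0.832, -0.0]
contact_force: [-0.3, 1.0, -0.2]
gripper_width: 0.587
```

```bash
python3 zoom.py 3; python3 -c "
from h import *
o=get_obs();e=o['eef_pos'];print(o['eef_pos'],o['contact_force'],o['t'],o['gripper_width'])
d=np.array([np.cos(np.radians(112.6)),np.sin(np.radians(112.6)),0])
for s in(-.025,.025):
    for dz in(0,.013):q=proj('scene',e+s*d+[0,0,dz])[0];print(dz,s,(q-[200,170])*3.7)"
```

```text
[0.58850476 0.14498454 0.19028623] [ 0.25915913 -0.60212799 -0.62393557] 5.15 0.5890758031516461
0 -0.025 [316.25587601 330.30450932]
0.013 -0.025 [316.5255789  322.16851585]
0 0.025 [377.40685686 356.52970478]
0.013 0.025 [378.16599554 348.53524439]
```

View pics/scene3.png

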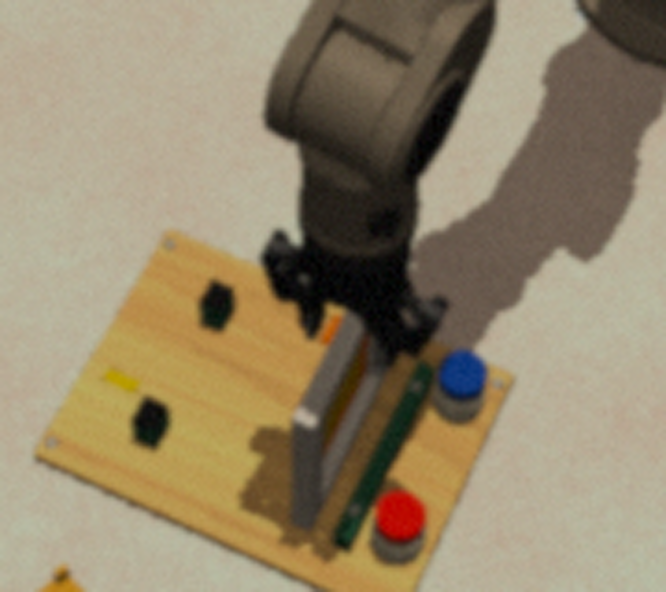

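Call:
{"fn": "move_arm", "kwargs": {
  "steps": [
    {"fingers": 45, "translation": [0, 0, 0], "turn": 0},
    {"fingers": 42, "translation": [0, 0, 0], "turn": 0},
    {"fingers": 40, "translation": [0, 0, 0], "turn": 0},
    {"fingers": 40, "translation": [0, 0, 0], "turn": 0}
  ]
}}

```text
t: 5.65
eef_pos: [0.5885, 0.145, 0.1903]
tool_rot: [-0.0, 0.555, 0.832, -0.0]
contact_force: [0.3, 0.2, 0.2]
gripper_width: 0.464
```

Call:
{"fn": "move_arm", "kwargs": {
  "steps": [
    {"fingers": 40, "translation": [1, -2, 0], "turn": 0},
    {"fingers": 40, "translation": [0.6, -1.7, 0], "turn": 0},
    {"fingers": 40, "translation": [0.7, -1.6, 0], "turn": 0},
    {"fingers": 40, "translation": [0, 0, 0], "turn": 0}
  ]
}}

```text
t: 6.15
eef_pos: [0.5909, 0.1394, 0.1903]
tool_rot: [0.0, 0.556, 0.831, -0.0]
contact_force: [0.2, 0.3, -0.4]
gripper_width: 0.468
```

```bash
python3 zoom.py 4; python3 -c "
from h import *
o=get_obs();e=o['eef_pos'];print(o['eef_pos'],o['contact_force'],o['t'],o['gripper_width'])"
```

```text
[0.59081151 0.13965933 0.19029286] [-0.46966838  0.07541221 -0.22360416] 6.25 0.469357452064393
```

View pics/scene4.png

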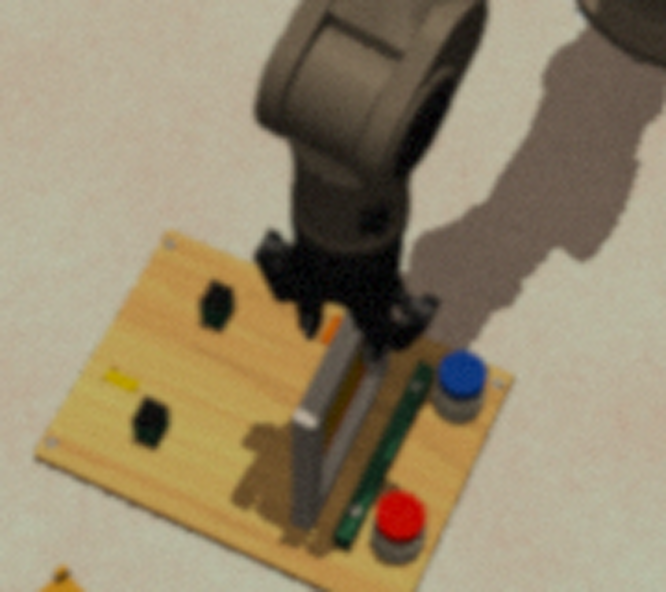

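Call:
{"fn": "move_arm", "kwargs": {
  "steps": [
    {"fingers": 38, "translation": [0, 0, 0], "turn": 0},
    {"fingers": 36, "translation": [0, 0, 0], "turn": 0},
    {"fingers": 34, "translation": [0, 0, 0], "turn": 0},
    {"fingers": 32, "translation": [0, 0, 0], "turn": 0},
    {"fingers": 30, "translation": [0, 0, 0], "turn": 0},
    {"fingers": 30, "translation": [0, 0, 0], "turn": 0},
    {"fingers": 30, "translation": [0.8, -1.8, 0], "turn": 0},
    {"fingers": 30, "translation": [0.8, -1.9, 0], "turn": 0},
    {"fingers": 30, "translation": [0.7, -1.8, 0], "turn": 0},
    {"fingers": 30, "translation": [0.8, -1.9, 0], "turn": 0}
  ]
}}

```text
t: 7.5
eef_pos: [0.594, 0.1321, 0.1903]
tool_rot: [-0.0, 0.555, 0.832, 0.0]
contact_force: [-0.4, 0.8, 0.1]
gripper_width: 0.348
```

```bash
python3 zoom.py 5; python3 -c "
from h import *
o=get_obs();e=o['eef_pos'];print(o['eef_pos'],o['contact_force'],o['t'],o['gripper_width'])"
```

```text
[0.59403846 0.13186954 0.19032198] [ 0.018549    0.4724902  -0.19996734] 7.6 0.3508505889184105
```

View pics/scene5.png

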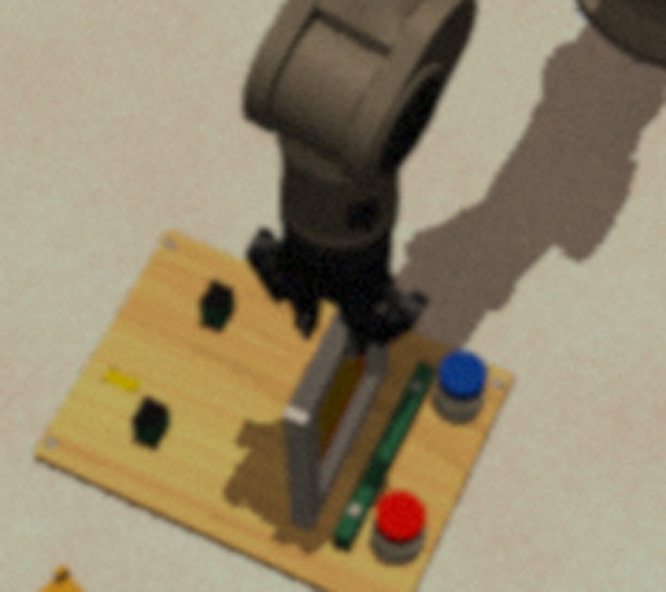

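Call:
{"fn": "move_arm", "kwargs": {
  "steps": [
    {"fingers": 30, "translation": [0.8, -1.8, 0], "turn": 0},
    {"fingers": 30, "translation": [0.7, -1.9, 0], "turn": 0},
    {"fingers": 30, "translation": [0.8, -1.8, 0], "turn": 0},
    {"fingers": 30, "translation": [0.8, -1.9, 0], "turn": 0},
    {"fingers": 30, "translation": [0.7, -1.8, 0], "turn": 0},
    {"fingers": 30, "translation": [0.8, -1.9, 0], "turn": 0},
    {"fingers": 30, "translation": [0.8, -1.8, 0], "turn": 0},
    {"fingers": 30, "translation": [0.7, -1.9, 0], "turn": 0}
  ]
}}

```text
t: 8.6
eef_pos: [0.6001, 0.1173, 0.1903]
tool_rot: [0.0, 0.555, 0.832, -0.0]
contact_force: [0.3, 0.5, -0.4]
gripper_width: 0.353
```

```bash
python3 zoom.py 6; python3 -c "
from h import *
o=get_obs();e=o['eef_pos'];print(o['eef_pos'],o['contact_force'],o['t'],o['gripper_width'])"
```

```text
[0.6000993  0.11709832 0.19029405] [ 0.63760194 -0.04774085  0.25102735] 8.7 0.34886795977780705
```

View pics/scene6.png

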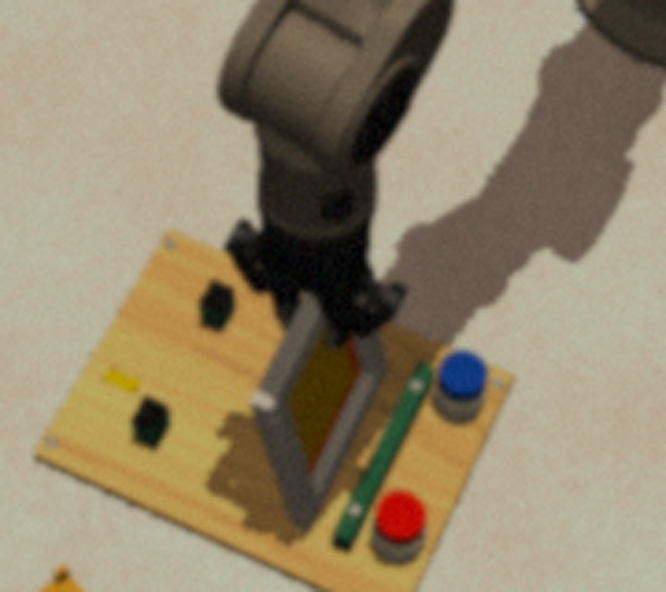

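View pics/top6.png

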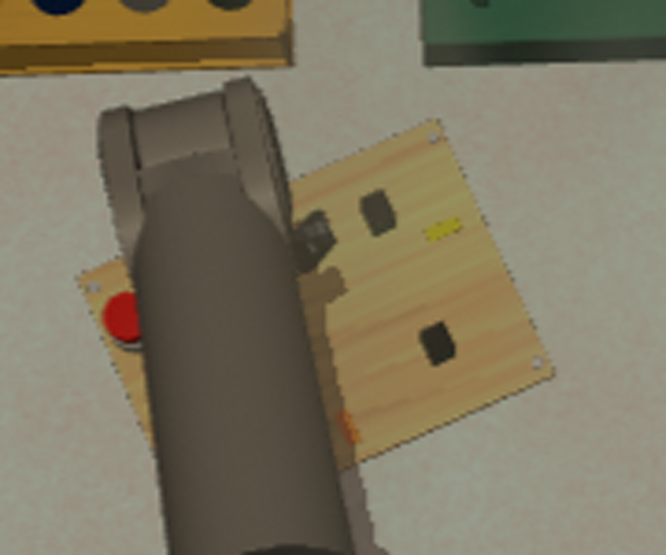

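```bash
cat > ov.py <<'E'
import sys
from h import *
# usage: ov.py name xp_mm theta_deg y0_mm yaw_deg : overlay screen wireframe on fresh scene view; frame: scene-fit cradle
n=sys.argv[1]; xp,th,y0,yw=[float(a) for a in sys.argv[2:6]]
p=[.6103,.0921,-1.175]
def W(L):
    c,s=np.cos(p[2]),np.sin(p[2]); L=np.atleast_2d(L);return np.c_[p[0]+c*L[:,0]-s*L[:,1],p[1]+s*L[:,0]+c*L[:,1],L[:,2]]
th=np.radians(th);yw=np.radians(yw)
def scr(a,b,c): # a from front face (-x thickness), b along y, c along z
    x=-a*np.cos(th)+c*np.sin(th); z=.012+a*np.sin(th)+c*np.cos(th)
    return [xp/1e3+x*np.cos(yw)-b*np.sin(yw), y0/1e3+x*np.sin(yw)+b*np.cos(yw), z]
B=(190,200,160,130);f=5
im=read_camera("scene"); im=im[B[1]:B[1]+B[3],B[0]:B[0]+B[2]]
im=cv2.resize(im,None,fx=f,fy=4.6,interpolation=cv2.INTER_CUBIC)
im=cv2.convertScaleAbs(im,alpha=1.5)
cv2.imwrite(f"pics/{n}_raw.png",im)
V={(i,j,k):scr(i*.018,(j-.5)*.16,k*.2) for i in(0,1) for j in(0,1) for k in(0,1)}
def px(P): q=(proj("scene",W(P))[0]-B[:2])*[f,4.6]; return tuple(int(round(t)) for t in q)
for a in V:
    for b in V:
        if sum(abs(u-v) for u,v in zip(a,b))==1 and a<b: cv2.line(im,px(V[a]),px(V[b]),(255,0,255),1)
cv2.imwrite(f"pics/{n}.png",im)
o=get_obs();e=o["eef_pos"];d=e[:2]-np.array([.6102,.0882]);c,s=np.cos(-1.1787),np.sin(-1.1787)
print("t",o["t"],"tcp local",(c*d[0]+s*d[1])*1e3,(-s*d[0]+c*d[1])*1e3,"z",e[2]*1e3,"F u",c*o["contact_force"][0]+s*o["contact_force"][1],o["contact_force"][2],"w",o["gripper_width"]*85.4)
E
python3 ov.py a1 -54 12 2 0
```

```text
t 8.75 tcp local -30.78553819709571 1.7620428216990631 z 190.31563709504368 F u -0.020671204826584855 0.17809905524005915 w 29.94811666262341
```

View pics/a1.png

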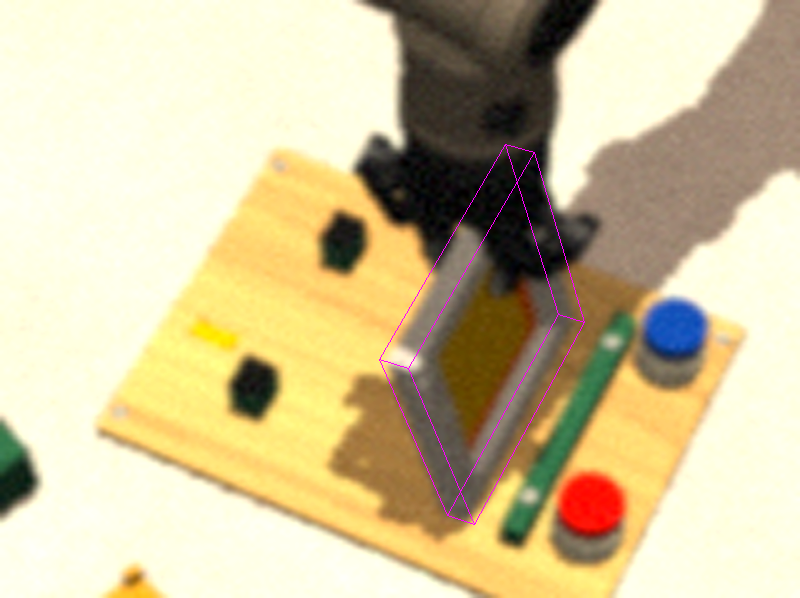

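```bash
cat > plan.py <<'E'
import numpy as np
def wn(t,d): t=np.radians(t);return 18*np.cos(t)+(18*np.sin(t)+d)*np.tan(t)
def pose(t,d,w,xp):
    r=np.radians(t); return xp+200*np.sin(r)-w/2, 12+200*np.cos(r)-d-0.15*w
u=np.array([.3819,-.9242])
def table(ts,d0,d1,mar,xp,prev):
    for i,t in enumerate(ts):
        d=np.interp(t,[10,70],[d0,d1]); w=np.clip(wn(t+mar,d),30,85)
        x,z=pose(t,d,w,xp); dx=x-prev[0];dz=z-prev[1];prev=(x,z)
        print(round(t,1),"w %.0f d %.0f"%(w,d),"step %.1f %.1f %.1f"%(u[0]*dx,u[1]*dx,dz),"  x %.1f z %.1f"%(x,z), "thmax", [q for q in range(5,85) if wn(q,d)<=w][-1])
if __name__=="__main__":
    table(np.arange(12,72,2),16,7,8,-52,(-30.8,190.3))
E
python3 plan.py
```

```text
12 w 30 d 16 step 2.1 -5.0 -2.9   x -25.4 z 187.4 thmax 30
14 w 30 d 15 step 2.6 -6.3 -1.3   x -18.6 z 186.2 thmax 30
16 w 30 d 15 step 2.6 -6.2 -1.5   x -11.9 z 184.7 thmax 30
18 w 30 d 15 step 2.5 -6.2 -1.7   x -5.2 z 182.9 thmax 31
20 w 30 d 14 step 2.5 -6.1 -2.0   x 1.4 z 180.9 thmax 31
22 w 30 d 14 step 2.5 -6.0 -2.2   x 7.9 z 178.7 thmax 31
24 w 30 d 14 step 2.5 -5.9 -2.4   x 14.3 z 176.3 thmax 32
26 w 31 d 14 step 2.2 -5.4 -2.8   x 20.2 z 173.5 thmax 34
28 w 32 d 13 step 2.2 -5.3 -3.0   x 25.9 z 170.5 thmax 36
30 w 33 d 13 step 2.1 -5.1 -3.2   x 31.5 z 167.3 thmax 38
32 w 34 d 13 step 2.1 -5.0 -3.5   x 36.9 z 163.8 thmax 40
34 w 35 d 12 step 2.0 -4.8 -3.7   x 42.1 z 160.1 thmax 42
36 w 37 d 12 step 1.9 -4.7 -3.9   x 47.2 z 156.2 thmax 44
38 w 38 d 12 step 1.9 -4.5 -4.1   x 52.1 z 152.1 thmax 46
40 w 40 d 12 step 1.8 -4.3 -4.3   x 56.7 z 147.8 thmax 48
42 w 41 d 11 step 1.7 -4.1 -4.5   x 61.2 z 143.2 thmax 50
44 w 43 d 11 step 1.6 -3.9 -4.7   x 65.3 z 138.5 thmax 52
46 w 45 d 11 step 1.5 -3.6 -4.9   x 69.3 z 133.5 thmax 54
48 w 47 d 10 step 1.4 -3.4 -5.1   x 72.9 z 128.4 thmax 56
50 w 50 d 10 step 1.3 -3.1 -5.3   x 76.2 z 123.1 thmax 58
52 w 53 d 10 step 1.1 -2.8 -5.5   x 79.2 z 117.5 thmax 60
54 w 56 d 9 step 1.0 -2.4 -5.8   x 81.8 z 111.8 thmax 62
56 w 60 d 9 step 0.8 -2.0 -6.0   x 83.9 z 105.8 thmax 64
58 w 64 d 9 step 0.6 -1.5 -6.2   x 85.6 z 99.6 thmax 66
60 w 69 d 8 step 0.4 -1.0 -6.4   x 86.7 z 93.1 thmax 68
62 w 75 d 8 step 0.1 -0.3 -6.7   x 87.0 z 86.4 thmax 70
64 w 83 d 8 step -0.2 0.5 -7.0   x 86.5 z 79.4 thmax 72
66 w 85 d 8 step 0.7 -1.6 -6.4   x 88.2 z 73.0 thmax 72
68 w 85 d 7 step 1.0 -2.5 -6.1   x 90.9 z 66.9 thmax 72
70 w 85 d 7 step 1.0 -2.3 -6.2   x 93.4 z 60.7 thmax 73
```

```bash
cat > plan2.py <<'E'
import numpy as np,sys
from plan import wn,pose,u
TH=[10,20,30,40,45,50,55,60,65,70,73]; D=[16,30,32,34,34,34,30,22,14,8,6]; M=[10,7,6,6,5,5,4,3.5,3,2,1]
def table(ts,xp,prev):
    for t in ts:
        d=np.interp(t,TH,D); w=np.clip(wn(t+np.interp(t,TH,M),d),30,85)
        x,z=pose(t,d,w,xp); dx=x-prev[0];dz=z-prev[1];prev=(x,z)
        print(round(t,1),"w %.0f d %.0f"%(w,d),"step %.1f %.1f %.1f"%(u[0]*dx,u[1]*dx,dz),"  x %.1f z %.1f"%(x,z))
a=[float(v) for v in sys.argv[1:]]
table(np.arange(a[0],a[1]+.1,a[2]),a[3],(a[4],a[5]))
E
python3 plan2.py 11.5 35.5 1.5 -52 -30.8 190.3
```

```text
11.5 w 30 d 18 step 1.4 -3.4 -4.9   x -27.1 z 185.4
13.0 w 30 d 20 step 2.0 -4.7 -3.2   x -22.0 z 182.2
14.5 w 30 d 22 step 1.9 -4.7 -3.3   x -16.9 z 178.8
16.0 w 31 d 24 step 1.8 -4.3 -3.6   x -12.2 z 175.2
17.5 w 32 d 26 step 1.6 -3.8 -3.9   x -8.1 z 171.4
19.0 w 34 d 29 step 1.6 -3.8 -4.0   x -4.0 z 167.4
20.5 w 36 d 30 step 1.6 -3.8 -3.5   x 0.1 z 163.8
22.0 w 37 d 30 step 1.6 -3.9 -2.4   x 4.3 z 161.4
23.5 w 39 d 31 step 1.6 -3.8 -2.5   x 8.4 z 158.9
25.0 w 40 d 31 step 1.5 -3.7 -2.7   x 12.5 z 156.2
26.5 w 42 d 31 step 1.5 -3.7 -2.8   x 16.4 z 153.4
28.0 w 43 d 32 step 1.5 -3.6 -2.9   x 20.3 z 150.5
29.5 w 45 d 32 step 1.4 -3.5 -3.1   x 24.0 z 147.4
31.0 w 47 d 32 step 1.4 -3.3 -3.2   x 27.6 z 144.2
32.5 w 49 d 32 step 1.3 -3.2 -3.4   x 31.0 z 140.9
34.0 w 51 d 33 step 1.3 -3.0 -3.5   x 34.3 z 137.4
35.5 w 53 d 33 step 1.2 -2.9 -3.6   x 37.5 z 133.7
```

Call:
{"fn": "move_arm", "kwargs": {
  "steps": [
    {"fingers": 30, "translation": [1.4, -3.4, -4], "turn": 0},
    {"fingers": 30, "translation": [2, -4.7, -3.2], "turn": 0},
    {"fingers": 30, "translation": [1.9, -4.7, -3.3], "turn": 0},
    {"fingers": 31, "translation": [1.8, -4.3, -3.6], "turn": 0},
    {"fingers": 33, "translation": [1.6, -3.8, -3.9], "turn": 0},
    {"fingers": 35, "translation": [1.6, -3.8, -4], "turn": 0},
    {"fingers": 36, "translation": [1.6, -3.8, -3.5], "turn": 0},
    {"fingers": 37, "translation": [0, 0, 0], "turn": 0}
  ]
}}

```text
t: 9.75
eef_pos: [0.6118, 0.0885, 0.1644]
tool_rot: [-0.0, 0.556, 0.831, -0.0]
contact_force: [-0.3, -0.0, -0.3]
gripper_width: 0.431
```

```bash
python3 ov.py a2 -54 20.5 2 0
```

```text
t 9.8 tcp local -0.008080390423418682 1.7483329594003956 z 164.62698753059803 F u 1.0010332534232904 -0.8554293936218188 w 37.069828365256676
```

View pics/a2.png

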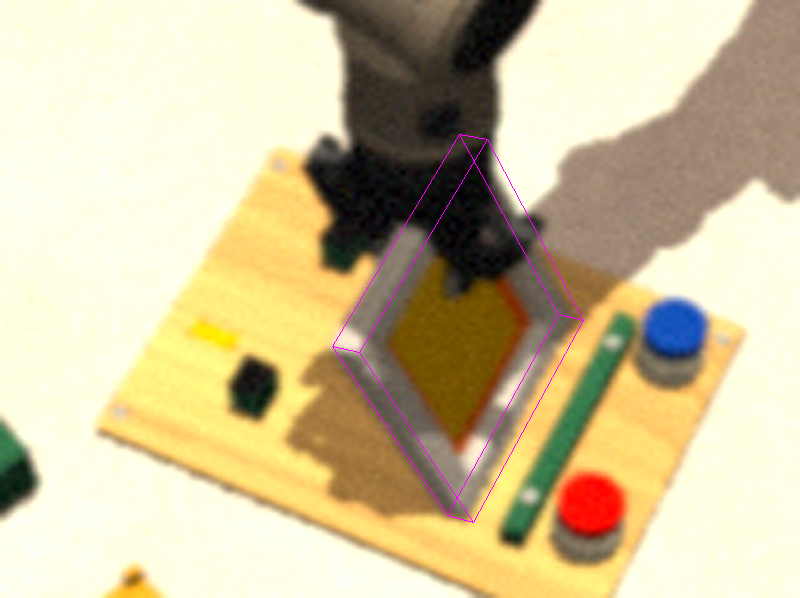

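Call:
{"fn": "move_arm", "kwargs": {
  "steps": [
    {"fingers": 38, "translation": [1.6, -3.9, -3], "turn": 0},
    {"fingers": 40, "translation": [1.6, -3.8, -2.5], "turn": 0},
    {"fingers": 41, "translation": [1.5, -3.7, -2.7], "turn": 0},
    {"fingers": 43, "translation": [1.5, -3.7, -2.8], "turn": 0},
    {"fingers": 44, "translation": [1.5, -3.6, -2.9], "turn": 0},
    {"fingers": 46, "translation": [1.4, -3.5, -3.1], "turn": 0},
    {"fingers": 48, "translation": [1.4, -3.3, -3.2], "turn": 0},
    {"fingers": 49, "translation": [1.3, -3.2, -3.4], "turn": 0},
    {"fingers": 51, "translation": [1.3, -3.0, -3.5], "turn": 0},
    {"fingers": 51, "translation": [0, 0, 0], "turn": 0}
  ]
}}

```text
t: 11.05
eef_pos: [0.6248, 0.057, 0.1373]
tool_rot: [-0.0, 0.556, 0.831, -0.0]
contact_force: [0.2, -0.2, -0.1]
gripper_width: 0.596
```

```bash
python3 ov.py a3 -54 34 2 0
```

```text
t 11.1 tcp local 34.152683830995414 1.7458945298267896 z 137.47299982030944 F u -0.6515150365517108 -1.3897499429970435 w 50.957472034151145
```

View pics/a3.png

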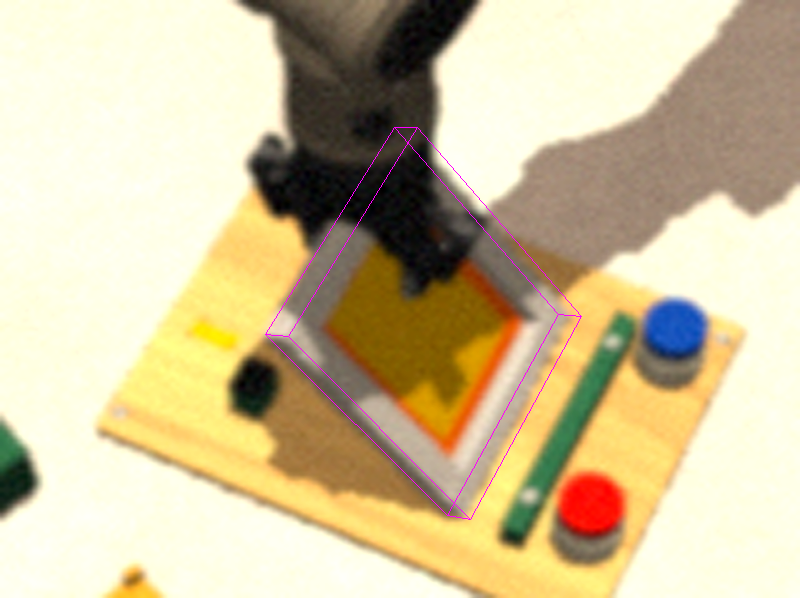

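```bash
sed -i 's/^TH=.*/TH=[34,40,45,50,55,60,65,70,73]; D=[30,29,29,28,26,20,14,8,6]; M=[8,8,7,6,5,4,3,2,1]/' plan2.py; python3 plan2.py 35 53 1.5 -52 34.15 137.4
```

```text
35.0 w 52 d 30 step 0.9 -2.2 0.7   x 36.5 z 138.1
36.5 w 54 d 30 step 1.3 -3.1 -3.1   x 39.8 z 135.0
38.0 w 56 d 29 step 1.2 -2.9 -3.2   x 43.0 z 131.8
39.5 w 58 d 29 step 1.2 -2.8 -3.3   x 46.0 z 128.5
41.0 w 60 d 29 step 1.1 -2.7 -3.6   x 49.0 z 124.9
42.5 w 63 d 29 step 1.1 -2.6 -3.8   x 51.8 z 121.1
44.0 w 65 d 29 step 1.0 -2.5 -3.9   x 54.5 z 117.1
45.5 w 67 d 29 step 1.0 -2.4 -3.9   x 57.1 z 113.2
47.0 w 69 d 29 step 1.0 -2.4 -3.8   x 59.7 z 109.4
48.5 w 71 d 28 step 0.9 -2.2 -3.9   x 62.1 z 105.5
50.0 w 74 d 28 step 0.9 -2.1 -4.0   x 64.4 z 101.5
51.5 w 76 d 27 step 0.9 -2.1 -3.8   x 66.6 z 97.7
53.0 w 78 d 27 step 0.8 -2.0 -3.9   x 68.8 z 93.9
```

Call:
{"fn": "move_arm", "kwargs": {
  "steps": [
    {"fingers": 53, "translation": [0.9, -2.2, 0.7], "turn": 0},
    {"fingers": 54, "translation": [1.3, -3.1, -3.1], "turn": 0},
    {"fingers": 56, "translation": [1.2, -2.9, -3.2], "turn": 0},
    {"fingers": 58, "translation": [1.2, -2.8, -3.3], "turn": 0},
    {"fingers": 60, "translation": [1.1, -2.7, -3.6], "turn": 0},
    {"fingers": 62, "translation": [1.1, -2.6, -3.8], "turn": 0},
    {"fingers": 62, "translation": [0, 0, 0], "turn": 0}
  ]
}}

```text
t: 11.98
eef_pos: [0.6316, 0.0405, 0.121]
tool_rot: [-0.0, 0.556, 0.831, -0.0]
contact_force: [1.0, -2.0, 0.9]
gripper_width: 0.727
```

```bash
python3 ov.py a4 -54 42.5 2 0
```

```text
t 12.025 tcp local 51.995683770834205 1.7095919464612184 z 121.16960046028218 F u 1.5691815833647964 1.5388891663790814 w 61.61131149569228
```

View pics/a4.png

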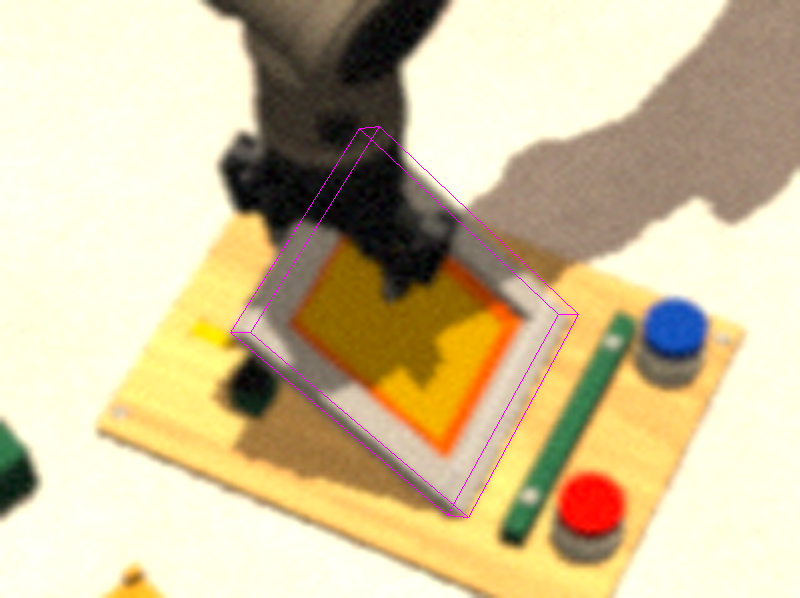

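Call:
{"fn": "move_arm", "kwargs": {
  "steps": [
    {"fingers": 65, "translation": [1.0, -2.5, -3.9], "turn": 0},
    {"fingers": 67, "translation": [1.0, -2.4, -3.9], "turn": 0},
    {"fingers": 69, "translation": [1.0, -2.4, -3.8], "turn": 0},
    {"fingers": 71, "translation": [0.9, -2.2, -3.9], "turn": 0},
    {"fingers": 74, "translation": [0.9, -2.1, -4], "turn": 0},
    {"fingers": 74, "translation": [0, 0, 0], "turn": 0}
  ]
}}

```text
t: 12.78
eef_pos: [0.6363, 0.0292, 0.1014]
tool_rot: [-0.0, 0.555, 0.832, -0.0]
contact_force: [-0.3, -0.9, -0.8]
gripper_width: 0.865
```

```bash
python3 ov.py a5 -54 50 2 0
```

```text
t 12.825 tcp local 64.40644743921317 1.7529230704363512 z 101.64506767912069 F u 0.030304920303040477 -1.5147347467710257 w 73.930311178056
```

View pics/a5.png

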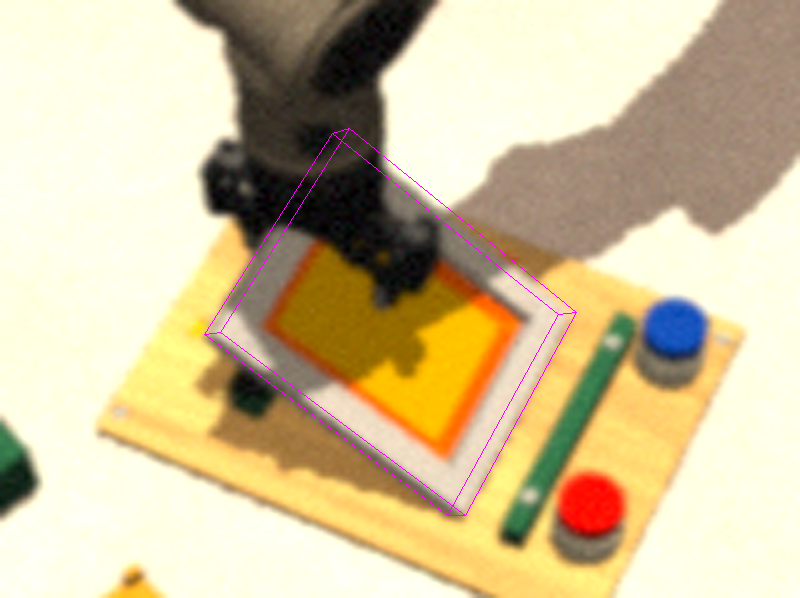

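```bash
python3 plan2.py 51.5 71 1.5 -52 64.4 101.5
```

```text
51.5 w 76 d 27 step 0.9 -2.1 -3.8   x 66.6 z 97.7
53.0 w 78 d 27 step 0.8 -2.0 -3.9   x 68.8 z 93.9
54.5 w 80 d 26 step 0.7 -1.8 -4.0   x 70.7 z 89.9
56.0 w 81 d 25 step 0.9 -2.3 -3.1   x 73.2 z 86.8
57.5 w 82 d 23 step 1.0 -2.5 -2.6   x 75.9 z 84.2
59.0 w 82 d 21 step 1.0 -2.4 -2.7   x 78.5 z 81.5
60.5 w 82 d 19 step 1.0 -2.3 -2.8   x 81.0 z 78.8
62.0 w 82 d 18 step 0.9 -2.2 -2.8   x 83.4 z 75.9
63.5 w 83 d 16 step 0.9 -2.1 -2.9   x 85.7 z 73.1
65.0 w 83 d 14 step 0.8 -2.0 -2.9   x 87.9 z 70.1
66.5 w 83 d 12 step 0.8 -1.9 -3.0   x 90.0 z 67.1
68.0 w 83 d 10 step 0.8 -1.8 -3.0   x 92.0 z 64.1
69.5 w 83 d 9 step 0.7 -1.7 -3.1   x 93.9 z 61.0
71.0 w 84 d 7 step 0.5 -1.2 -3.8   x 95.1 z 57.2
```

Call:
{"fn": "move_arm", "kwargs": {
  "steps": [
    {"fingers": 76, "translation": [0.9, -2.1, -3.8], "turn": 0},
    {"fingers": 78, "translation": [0.8, -2, -3.9], "turn": 0},
    {"fingers": 80, "translation": [0.7, -1.8, -4], "turn": 0},
    {"fingers": 82, "translation": [0.8, -2, -3.1], "turn": 0},
    {"fingers": 84, "translation": [0.8, -2, -2.6], "turn": 0},
    {"fingers": 85, "translation": [0.8, -2, -2.7], "turn": 0},
    {"fingers": 85, "translation": [0, 0, 0], "turn": 0}
  ]
}}

```text
t: 13.7
eef_pos: [0.6413, 0.0172, 0.0815]
tool_rot: [-0.0, 0.555, 0.832, -0.0]
contact_force: [1.2, 0.5, 0.5]
gripper_width: 0.996
```

```bash
python3 ov.py a6 -54 59 2 0
```

```text
t 13.75 tcp local 77.18031963953037 1.7961235543841325 z 81.744819289313 F u 0.5522493120556816 0.48356183444914186 w 85.24708422971455
```

View pics/a6.png

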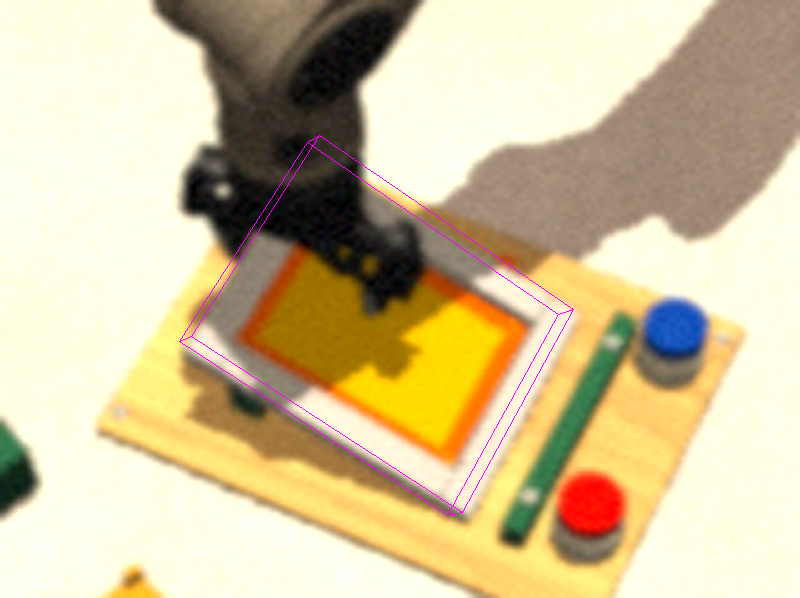

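Call:
{"fn": "move_arm", "kwargs": {
  "steps": [
    {"fingers": 85, "translation": [0.9, -2.2, -2.7], "turn": 0},
    {"fingers": 85, "translation": [0.9, -2.2, -2.8], "turn": 0},
    {"fingers": 85, "translation": [0.9, -2.1, -2.9], "turn": 0},
    {"fingers": 85, "translation": [0.8, -2, -2.9], "turn": 0},
    {"fingers": 85, "translation": [0.8, -1.9, -3], "turn": 0},
    {"fingers": 85, "translation": [0, 0, 0], "turn": 0}
  ]
}}

```text
t: 14.5
eef_pos: [0.6455, 0.0068, 0.0672]
tool_rot: [-0.0, 0.556, 0.832, -0.0]
contact_force: [-0.5, -0.4, -0.1]
gripper_width: 0.998
```

```bash
python3 ov.py a7 -54 66.5 2 0
```

```text
t 14.55 tcp local 88.55902175066373 1.723864284663413 z 67.32601734845471 F u -0.6326245387144831 0.25576305978408004 w 85.05201542878662
```

View pics/a7.png

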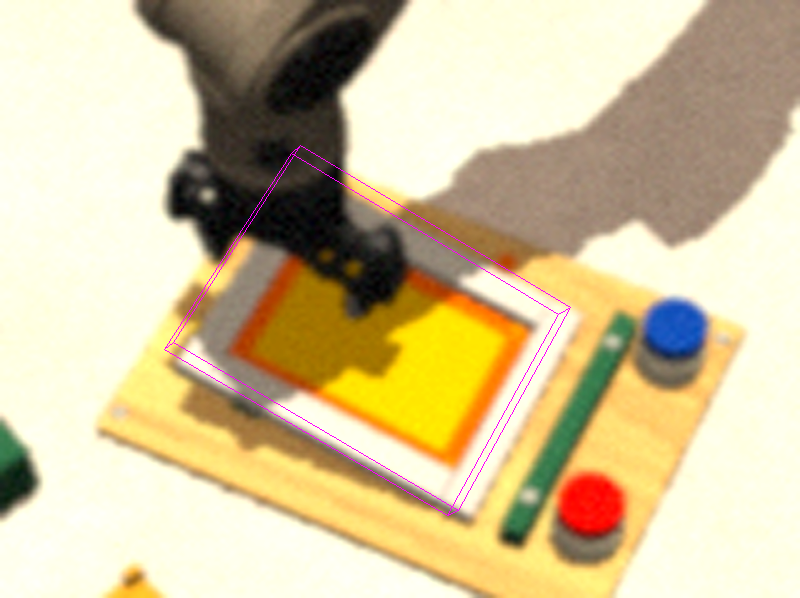

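```bash
python3 ov.py a8 -61 69 2 0
```

```text
t 14.6 tcp local 88.50589966750657 1.8536148644159625 z 67.48076688900792 F u -0.4196022680567789 0.1794221466672111 w 84.83653463591507
```

View pics/a8.png

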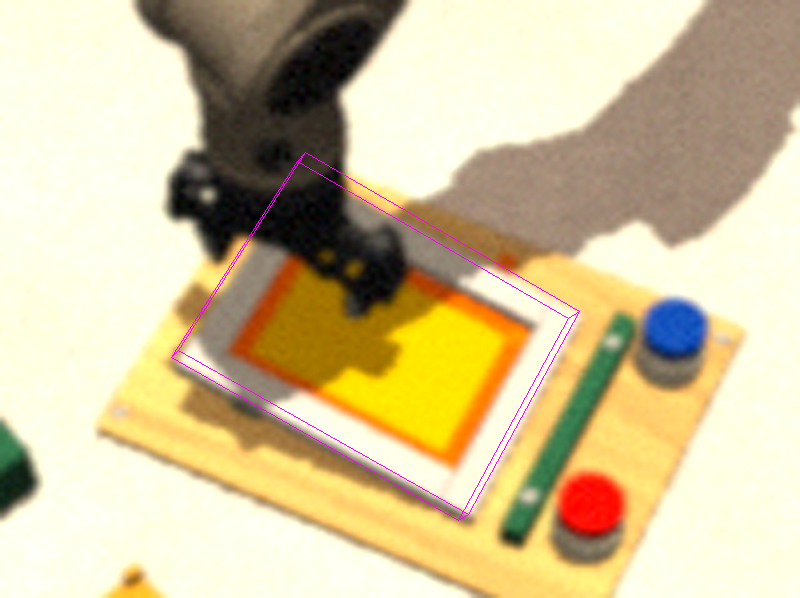

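```bash
python3 ov.py a9 -62 73.7 2 0
```

```text
t 14.65 tcp local 88.45214001370721 1.9140630438418196 z 67.5671767428421 F u -0.25344388681956614 -0.2524369103535411 w 84.7181919611207
```

View pics/a9.png

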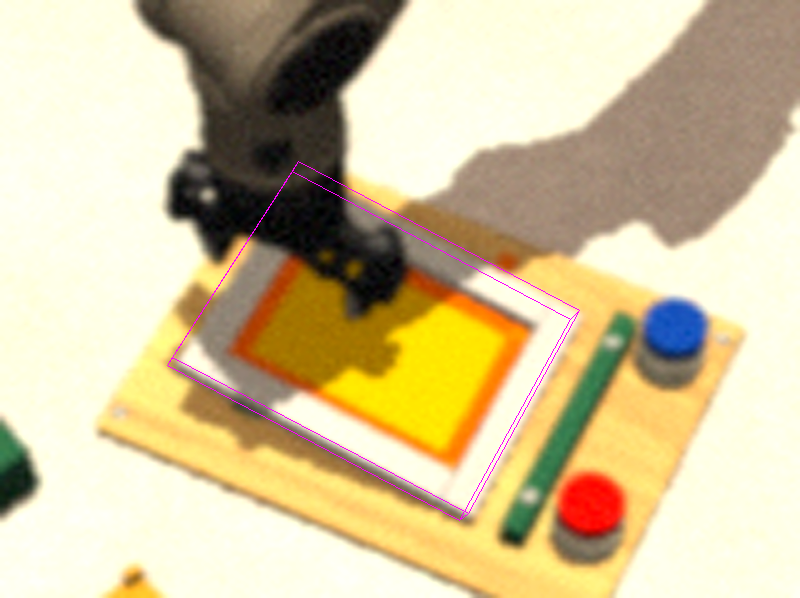

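Call:
{"fn": "move_arm", "kwargs": {
  "steps": [
    {"fingers": 85, "translation": [0.4, -1, -1], "turn": 0},
    {"fingers": 85, "translation": [0.4, -1, -1], "turn": 0},
    {"fingers": 85, "translation": [0.4, -1, -1], "turn": 0},
    {"fingers": 85, "translation": [0.6, -1.5, 0], "turn": 0},
    {"fingers": 85, "translation": [0.7, -1.8, 0], "turn": 0},
    {"fingers": 85, "translation": [0.7, -1.8, 0], "turn": 0},
    {"fingers": 85, "translation": [0, 0, 0], "turn": 0}
  ]
}}

```text
t: 15.52
eef_pos: [0.649, -0.0013, 0.0645]
tool_rot: [0.0, 0.556, 0.832, -0.0]
contact_force: [1.3, -0.8, -0.2]
gripper_width: 0.995
```

```bash
python3 ov.py b1 -63 74 2 0
```

```text
t 15.575 tcp local 97.32891128810326 1.6733786584202104 z 64.51923851886305 F u -0.4560502800579294 0.7551365663900521 w 85.37855597866776
```

View pics/b1.png

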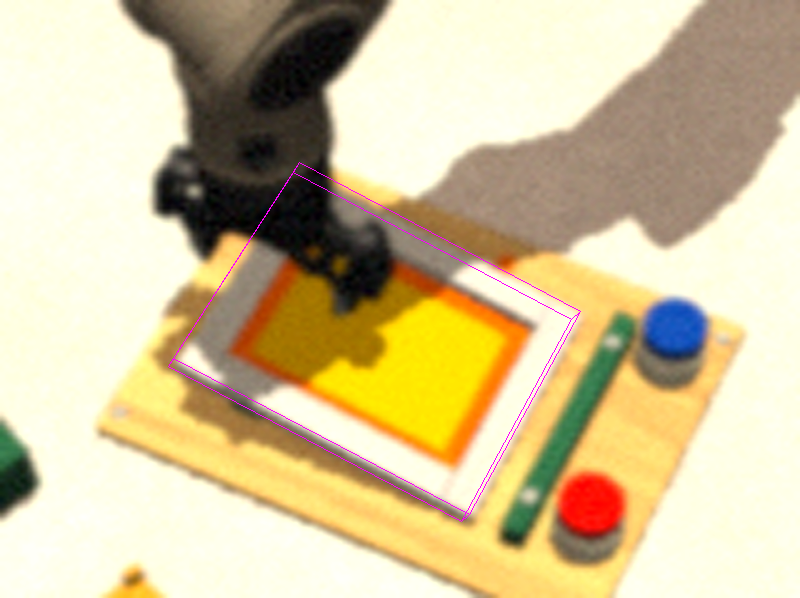

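Call:
{"fn": "move_arm", "kwargs": {
  "steps": [
    {"fingers": 85, "translation": [0, 0, 15], "turn": 0},
    {"fingers": 85, "translation": [0, 0, 40], "turn": 0},
    {"fingers": 85, "translation": [0, 0, 40], "turn": 0},
    {"fingers": 85, "translation": [0, 0, 20], "turn": 0}
  ]
}}

```text
t: 16.08
eef_pos: [0.6502, -0.001, 0.1829]
tool_rot: [0.002, 0.555, 0.832, 0.001]
contact_force: [-0.0, 0.1, -1.1]
gripper_width: 0.998
```

```bash
python3 -c "
from h import *
print(get_obs()['q'])"; python3 ov.py b2 -64 74 2 0;python3 zoom.py b2
```

```text
[-0.24743286  0.48455827  0.21130846  1.68038502 -0.11775214  0.98471794
  1.96894091]
t 16.125 tcp local 98.02921043985121 3.634622192750403 z 184.5410998286116 F u 0.5833150738618985 2.107938691635038 w 85.23776260199091
```

View pics/b2.png

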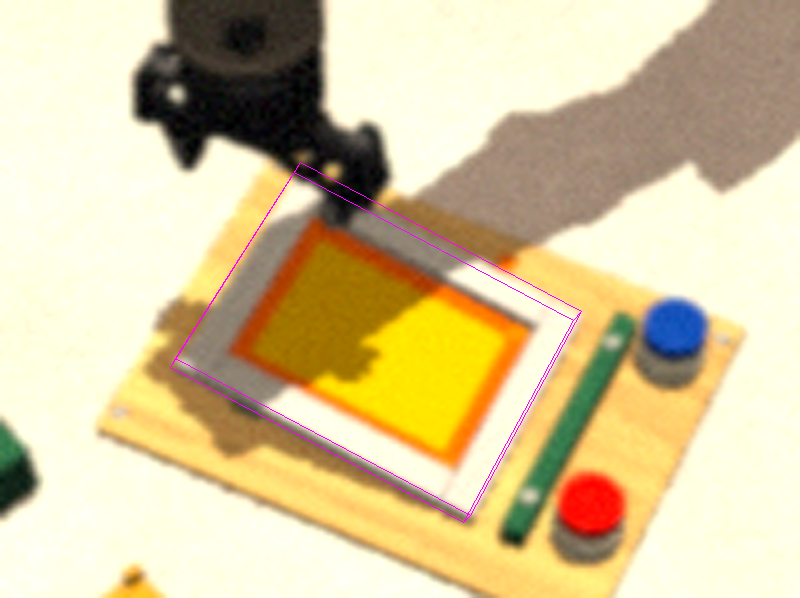

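Call:
{"fn": "move_arm", "kwargs": {
  "steps": [
    {"fingers": 85, "translation": [5, -13, 0], "turn": -0.17},
    {"fingers": 85, "translation": [5, -13, 0], "turn": -0.18},
    {"fingers": 85, "translation": [5, -13, 0], "turn": -0.18},
    {"fingers": 85, "translation": [5, -13, 0], "turn": -0.18},
    {"fingers": 85, "translation": [5, -13, 0], "turn": -0.18},
    {"fingers": 85, "translation": [0, 0, 0], "turn": -0.18},
    {"fingers": 85, "translation": [0, 0, 0], "turn": -0.18},
    {"fingers": 85, "translation": [0, 0, 0], "turn": -0.18},
    {"fingers": 85, "translation": [0, 0, 0], "turn": -0.14},
    {"fingers": 85, "translation": [0, 0, 0], "turn": 0}
  ]
}}

```text
t: 17.48
eef_pos: [0.6728, -0.0657, 0.1773]
tool_rot: [0.0, 0.981, 0.196, -0.002]
contact_force: [0.0, 0.2, -0.3]
gripper_width: 0.998
```

```bash
python3 ov.py b3 -64 74 2 0;python3 zoom.py b3z; python3 -c "
from h import *
q=get_obs()['tool_rot'];print(q,2*np.degrees(np.arctan2(q[2],q[1])))"
```

```text
t 17.525 tcp local 166.32983110572133 -0.8083015846372527 z 177.70198537347835 F u -1.376906975899685 0.4823772333552841 w 85.25020368218055
[-6.05778277e-05  9.80420395e-01  1.96914353e-01 -7.62996748e-04] 22.7131597838062
```

View pics/b3.png

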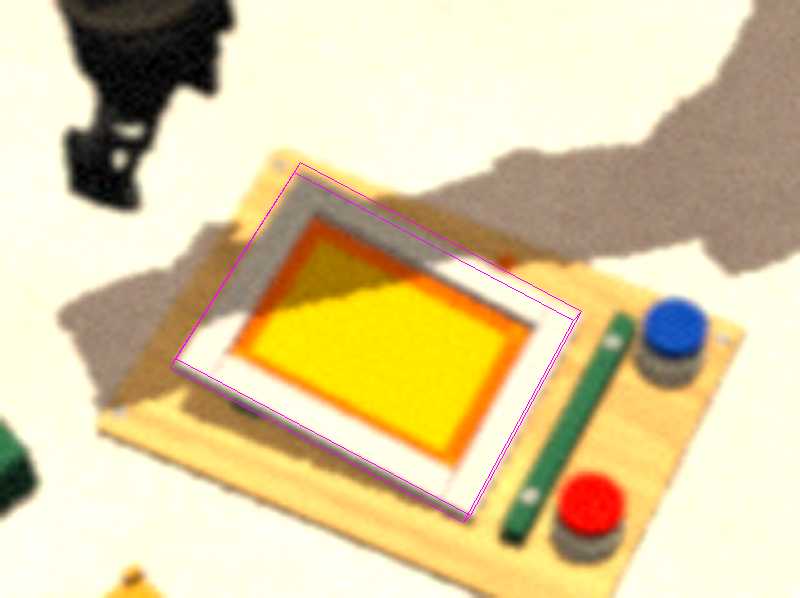

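View pics/topb3z.png

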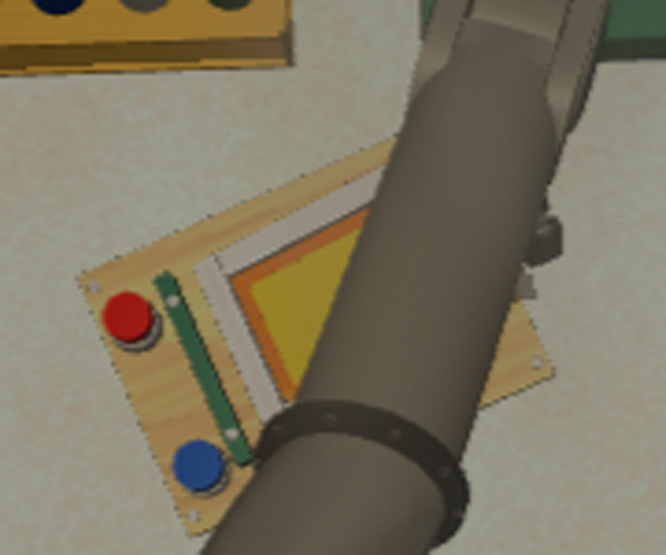

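Call:
{"fn": "move_arm", "kwargs": {
  "steps": [
    {"fingers": 85, "translation": [2.8, 1.1, -20], "turn": 0},
    {"fingers": 85, "translation": [0, 0, -25], "turn": 0},
    {"fingers": 85, "translation": [0, 0, -25], "turn": 0},
    {"fingers": 85, "translation": [0, 0, -25], "turn": 0},
    {"fingers": 85, "translation": [0, 0, -25], "turn": 0},
    {"fingers": 85, "translation": [0, 0, 0], "turn": 0},
    {"fingers": 85, "translation": [0, 0, 0], "turn": 0}
  ]
}}

```text
t: 18.5
eef_pos: [0.677, -0.0652, 0.0597]
tool_rot: [0.0, 0.981, 0.196, 0.0]
contact_force: [-0.3, 0.1, 0.0]
gripper_width: 0.995
```

```bash
python3 ov.py b4 -64 74 2 0
```

```text
t 18.55 tcp local 167.40845747666012 3.4318759278190587 z 60.30376976561341 F u 0.06405361384823513 0.13879023195593743 w 85.1284446359122
```

View pics/b4.png

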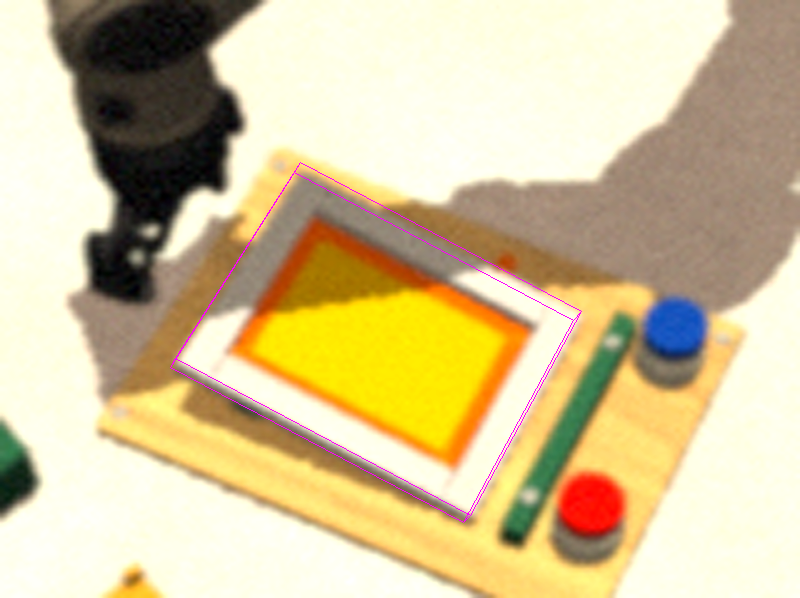

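Call:
{"fn": "move_arm", "kwargs": {
  "steps": [
    {"fingers": 85, "translation": [0, 0, -8], "turn": 0},
    {"fingers": 85, "translation": [-1.5, 3.7, 0], "turn": 0},
    {"fingers": 85, "translation": [-1.5, 3.7, 0], "turn": 0},
    {"fingers": 85, "translation": [-1.6, 3.7, 0], "turn": 0},
    {"fingers": 85, "translation": [-1.5, 3.7, 0], "turn": 0},
    {"fingers": 85, "translation": [-1.5, 3.7, 0], "turn": 0},
    {"fingers": 85, "translation": [0, 0, 0], "turn": 0}
  ]
}}

```text
t: 19.42
eef_pos: [0.6691, -0.0459, 0.0515]
tool_rot: [-0.0, 0.981, 0.196, -0.0]
contact_force: [0.3, 0.0, -0.0]
gripper_width: 0.998
```

```bash
python3 ov.py b5 -64 74 2 0
```

```text
t 19.475 tcp local 146.7532359001509 3.0553754965542272 z 51.51852583497685 F u 0.10208956150490782 -0.5647978986004001 w 84.54565932249514
```

View pics/b5.png

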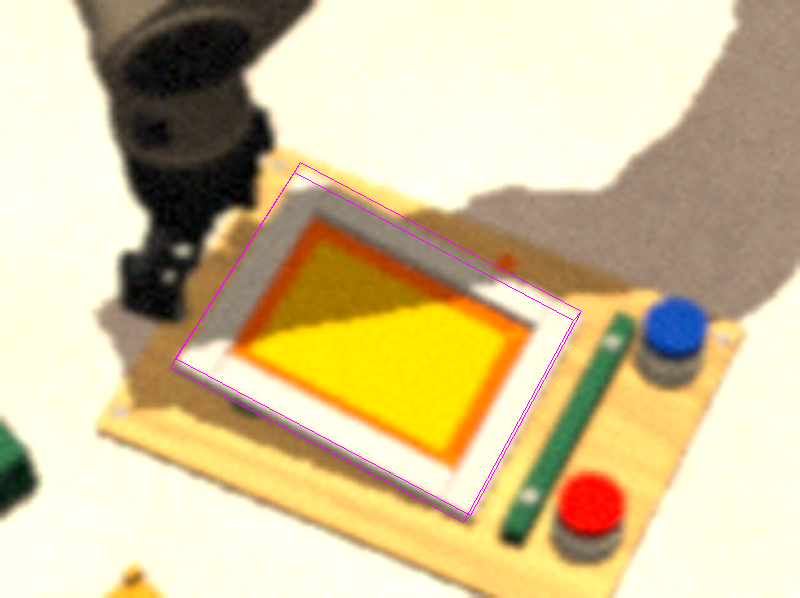

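Call:
{"fn": "move_arm", "kwargs": {
  "steps": [
    {"fingers": 85, "translation": [-1.1, 2.8, 0], "turn": 0},
    {"fingers": 85, "translation": [-1.2, 2.8, 0], "turn": 0},
    {"fingers": 85, "translation": [-1.1, 2.7, 0], "turn": 0},
    {"fingers": 85, "translation": [-1.2, 2.8, 0], "turn": 0}
  ]
}}

```text
t: 19.98
eef_pos: [0.6645, -0.0354, 0.0515]
tool_rot: [0.0, 0.981, 0.196, 0.0]
contact_force: [-0.5, -1.2, -0.5]
gripper_width: 0.995
```

```bash
python3 ov.py b6 -64 74 2 0
```

```text
t 20.025 tcp local 134.42960240803225 3.038222033973269 z 51.46862998595233 F u -0.33244105578005767 -0.9178984300462171 w 84.83926295597787
```

View pics/b6.png

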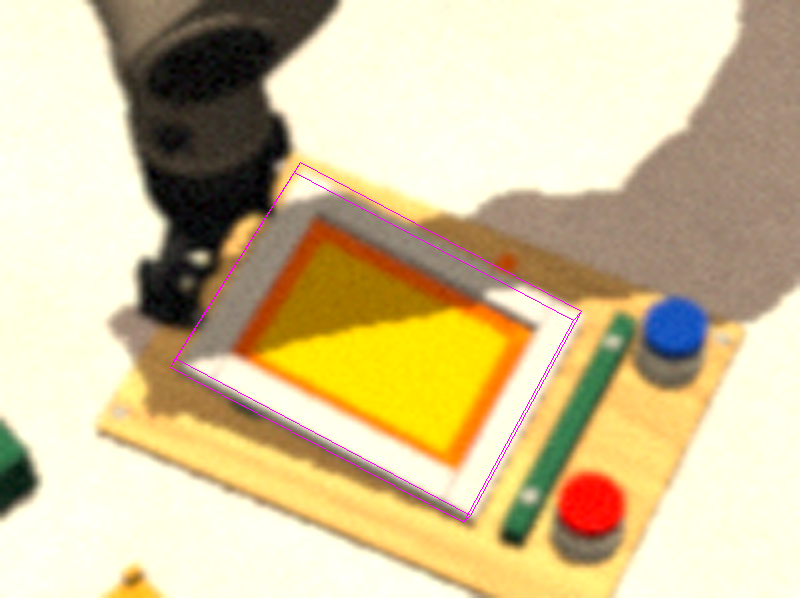

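Call:
{"fn": "move_arm", "kwargs": {
  "steps": [
    {"fingers": 85, "translation": [-1.1, 2.8, 0], "turn": 0},
    {"fingers": 85, "translation": [-1.2, 2.8, 0], "turn": 0},
    {"fingers": 85, "translation": [-1.1, 2.7, 0], "turn": 0},
    {"fingers": 85, "translation": [-1.2, 2.8, 0], "turn": 0}
  ]
}}

```text
t: 20.52
eef_pos: [0.6599, -0.0241, 0.0515]
tool_rot: [0.0, 0.981, 0.196, 0.0]
contact_force: [-0.3, -0.3, -0.9]
gripper_width: 0.992
```

```bash
python3 ov.py b7 -64 74 2 0
```

```text
t 20.575 tcp local 122.07618043916779 3.080501318423613 z 51.45369131314655 F u 0.5256708653020684 0.1115082873631803 w 85.1474385855543
```

View pics/b7.png

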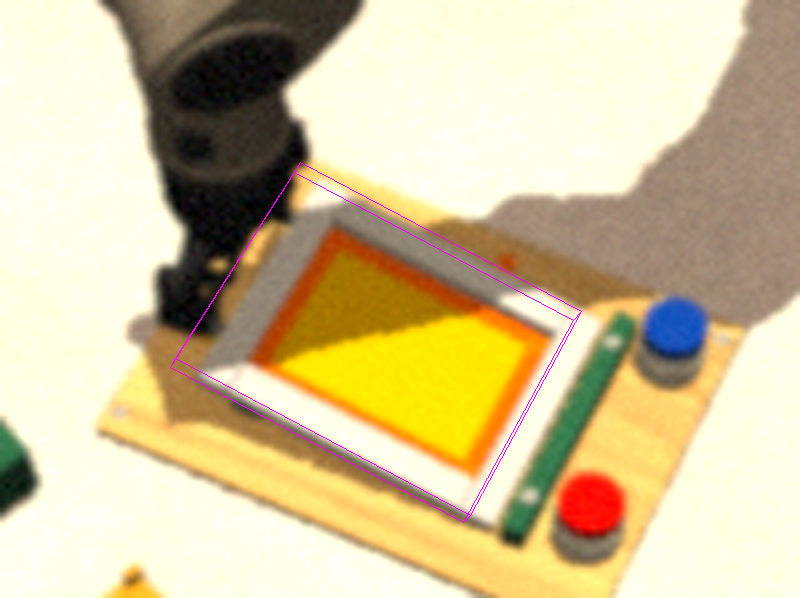

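Call:
{"fn": "move_arm", "kwargs": {
  "steps": [
    {"fingers": 85, "translation": [-0.8, 1.8, 0], "turn": 0},
    {"fingers": 85, "translation": [-0.7, 1.9, 0], "turn": 0},
    {"fingers": 85, "translation": [-0.8, 1.8, 0], "turn": 0},
    {"fingers": 85, "translation": [-0.4, 0.9, 0], "turn": 0}
  ]
}}

```text
t: 21.08
eef_pos: [0.6581, -0.0202, 0.0521]
tool_rot: [0.002, 0.981, 0.195, 0.001]
contact_force: [1.7, -7.1, -0.1]
gripper_width: 0.998
```

```bash
python3 ov.py b8 -84 76 2 0
```

```text
t 21.125 tcp local 118.54127121937472 2.846116298373169 z 52.120087700020875 F u 6.5111732490784195 0.5937585810423397 w 84.6116449756359
```

View pics/b8.png

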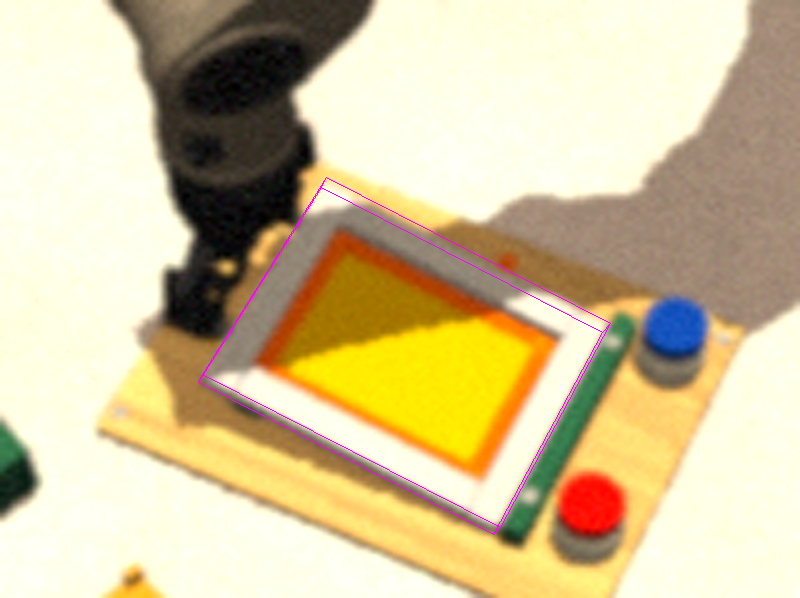

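Run:
```python
from h import *
im=read_camera("top")[150:250,180:280]
cv2.imwrite("pics/t9.png",cv2.resize(im,None,fx=6,fy=6,interpolation=cv2.INTER_CUBIC))
im=read_camera("scene")[250:330,270:350]
cv2.imwrite("pics/s9.png",cv2.convertScaleAbs(cv2.resize(im,None,fx=7,fy=7,interpolation=cv2.INTER_CUBIC),alpha=1.4))
```

```text
(no output)
```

View pics/t9.png

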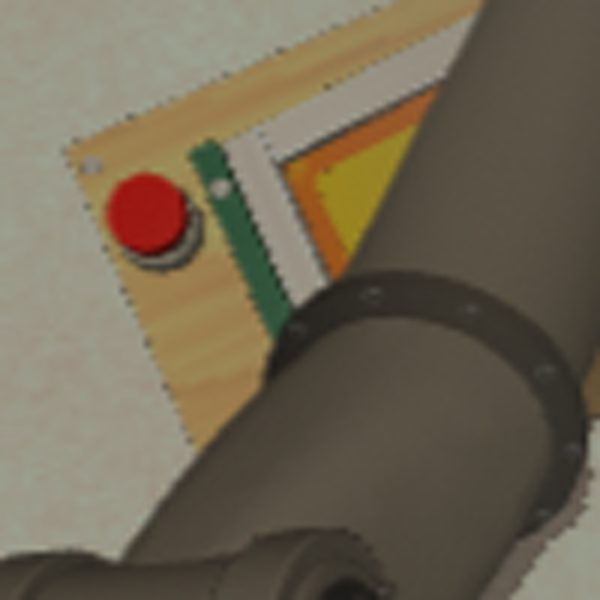

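View pics/s9.png

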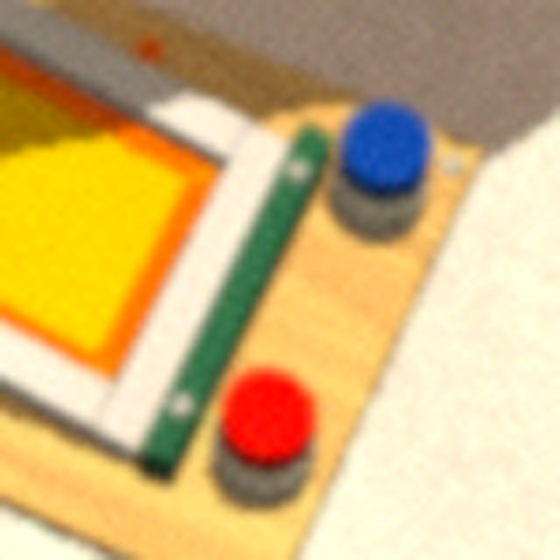

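Call:
{"fn": "move_arm", "kwargs": {
  "steps": [
    {"fingers": 85, "translation": [0.8, -1.8, 0], "turn": 0},
    {"fingers": 85, "translation": [0.8, -1.8, 0], "turn": 0},
    {"fingers": 85, "translation": [1.5, -3.7, 0], "turn": 0},
    {"fingers": 85, "translation": [3, -7.5, 0], "turn": 0},
    {"fingers": 85, "translation": [6, -14, 0], "turn": 0},
    {"fingers": 85, "translation": [6, -14, 10], "turn": 0},
    {"fingers": 85, "translation": [0, 0, 40], "turn": 0},
    {"fingers": 85, "translation": [0, 0, 50], "turn": 0},
    {"fingers": 85, "translation": [0, 0, 50], "turn": 0},
    {"fingers": 85, "translation": [0, 0, 0], "turn": 0}
  ]
}}

```text
t: 22.48
eef_pos: [0.6783, -0.063, 0.2073]
tool_rot: [0.001, 0.981, 0.195, 0.004]
contact_force: [0.1, 0.4, 0.2]
gripper_width: 0.994
```

```bash
python3 ov.py c1 -86 76.6 2 0
python3 - <<'E'
from h import *
im=read_camera("top")[120:250,180:330]
cv2.imwrite("pics/t10.png",cv2.resize(im,None,fx=5,fy=4.6,interpolation=cv2.INTER_CUBIC))
E
```

```text
t 22.525 tcp local 164.42937345721006 4.0248984524592215 z 204.40515544036919 F u 0.799707055832729 -1.2342077735395744 w 85.28240728910083
```

View pics/c1.png

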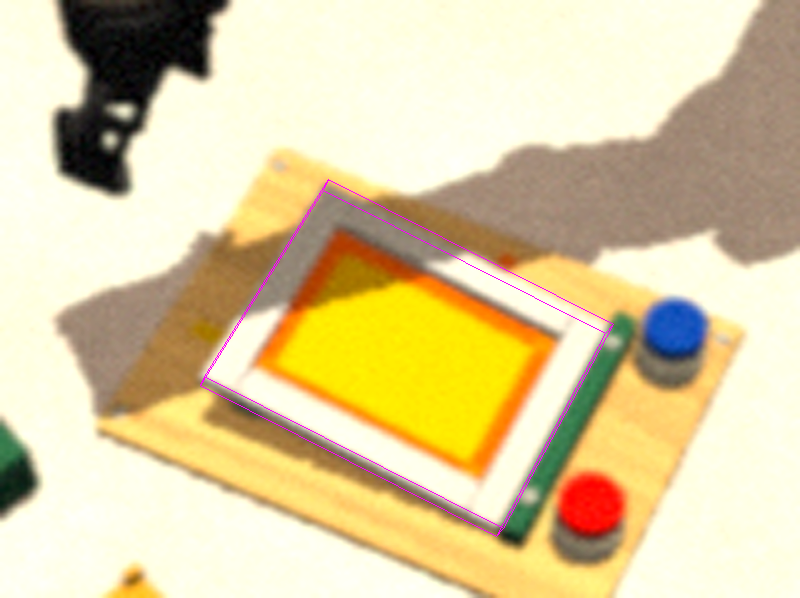

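View pics/t10.png

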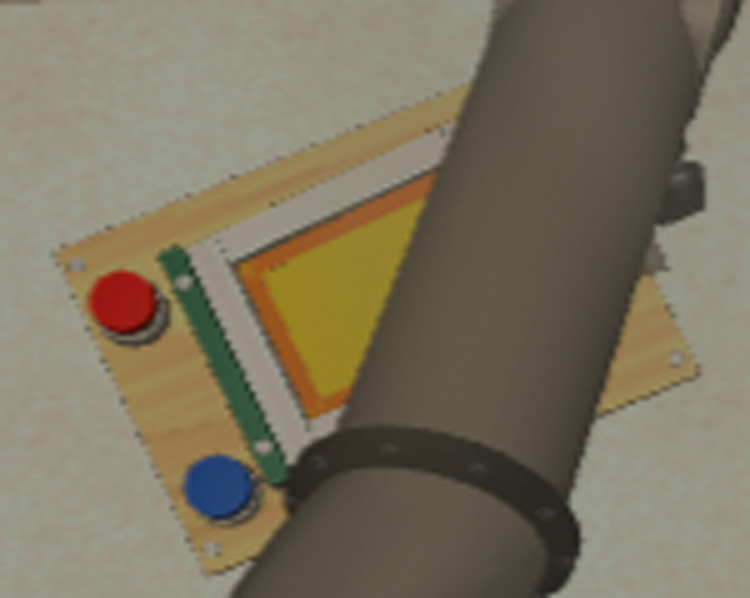

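```bash
python3 -c "
from station import *
print(hand_in())"
```

```text
the job is handed in; nothing more can be done
None
```

I tipped the screen over between the two fingers, eased it down onto both pads, and pushed its heel against the green stop. I handed the job in at about 22.5 s; `hand_in` gives no verdict, so I don't have a pass confirmed.

**How it went:** The front finger held the top edge on the way down. Between two views, at about 59 and 73 degrees, the heel slid about 10 mm towards the stop and the screen settled onto the pads. I only saw before and after that slide, so I did not measure its turning speed. I then turned the gripper a quarter turn and pushed the top edge about 20 mm with the two open fingers. The arm stalled at about 7 N with the heel at the stop, and I backed the fingers off clear.

**Last checks:**
- **Heel:** it lies along the stop with no visible gap in both cameras, square to it and about 2 mm off centre.
- **Tilt:** a wireframe of the screen drawn at about 76.6 degrees matches the scene view closely.
- **Bystanders:** the jars are at the same pixels as at the start. The other bystanders I did not recheck, but the arm stayed clear of them.
- **Robot:** it touches nothing.

**What disagreed:** the two cameras put things about 7 mm apart along the cradle. I worked from their average and relied on the wireframe overlays and the stall at the stop for the final position.

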